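# Tare the craft scale with the mixing pot on it

## Robot

A 7-joint arm with a two-finger parallel gripper is mounted at the origin on the work surface. World frame = base frame: x ahead of the robot, y to its left, z up, the work surface at z = 0. Lengths are in m, angles in rad, forces in N, time in s.
With the tool pointing down it reaches from about 0.35 to 0.9 m from the base axis. Payload 8.1 kg.
Tool frame: the origin (TCP) lies at the very end of the fingers, on their centre line; the grasp point (between the pads) lies 19 mm behind it; z points along the fingers, y is the line along which they close (so a half turn about z gives the same grasp; the last joint's range is limited). The gripper opens to 92 mm and grips with 3 to 60 N. Pads are 19 mm wide; open, the fingers measure 130 mm over their backs; the gripper's body (75 mm by 190 mm) begins 47 mm behind the grasp point.
Start: joints at [-1.386, 0.434, 0.025, 1.573, -0.012, 1.134, -0.075], TCP at [0.177, 0.599, 0.202] pointing down, gripper open.
Joint ranges: [-2.62, 2.62], [-0.44, 2.09], [-1.27, 1.32], [0.08, 2.57], [-1.32, 4.46], [0.12, 2], [-2.74, 2.74]. Speed limits (rad/s): [2.22, 2.22, 3.01, 3.01, 3.14, 3.14, 3.14].

## Interface

Orientations are given as a rotation vector (axis times angle).
In Python, from cell import arm gives the robot as it stands.
- The arm moves only by the tool carry_out, never from a script. Its argument "commands" is a list of rows, each a list of 7 numbers: the opening, from 0 (shut) to 1 (fully open), then the shift along the tool's x, y, z each as a share of 0.025 m, from -1 to 1, then the turn, a rotation vector about the tool's x, y, z each as a share of 0.1 rad, from -1 to 1. A call has 1 to 8 rows; each row shifts and turns the commanded pose from where the row before left it, along the tool's axes as they then stand; what a row does not reach is not made up. A row lasts 1/10 s, in which the tool goes at most 50 mm and 8.59 degrees, less where a joint would pass 70% of its speed; a pose out of reach is approached as far as the arm can. A call with a number of a shift or a turn outside -1 to 1 is refused whole. A call with a gripper value outside its range is refused whole. The fingers move at their own pace and stop on an object; "squeeze" is the grip in N (left out, the last holds). Time passes only in rows, so rows that do not move let the fingers close. It gives the time, the measured TCP pose, the force, the opening and the grip force at its end, in the units of the state.
- arm.observe(): the state, without advancing time (a new reading comes with each control period).
- arm.get_image(name): name is "scene" or "top"; returns a dict with "pixels" (420x560x3 uint8, red, green, blue), "range_z" (420x560 float32, m along the optical axis (not along the pixel's ray), 0 where there is no reading), "mtx" (3x3 intrinsics, pixels), "k1" (the pictures are not rectified: a ray, as slopes to the right and down, at radius r is drawn at 1 + k1 r^2 times it, then the intrinsics apply), "R" (3x3) and "t" (3): a world point X has camera coordinates R X + t. Camera axes: x right, y down, z forward; pixel columns grow to the right and rows downward; lengths in m; the calibration is good to about 2 mm. A picture is of the moment at which its call begins.
- arm.sign_off(): hands the job in; it is judged then, once.
The state is a dict: "clock": time; "joints": joint angles; "dq": joint speeds; "joint_efforts": joint torques, N m; "position": TCP position; "ee_rot": TCP orientation; "force": force on the tool from outside, world axes, zero at the start; "ft_torque": the same for the moment, N m; "width": opening from 0.0 (shut) to 1.0 (fully open); "gripper_force": force on a finger pad.
Only numpy, scipy, OpenCV 4.12 (cv2) and the standard library are available. Lean on these libraries where they do the work, as an engineer would, in place of code of your own. Each camera call takes 0.05 s, during which the arm holds its last target. There are 200 camera calls.

## Task

Set the empty green mixing pot upright in the middle of the scale's round pan, gently, and let go of it. Then pick up the blue stylus and, with the pot still on the pan, press the scale's recessed red tare button fully in with the stylus tip (not with the gripper), holding it for a moment before letting it spring back. Finally lay the stylus level across both forks of the wooden rest and let go, leaving the pot on the pan and the paint jar, glue bottle and scissors where they are.

Things in the scene. Friction and masses are not known exactly. Their poses are not given: they have to be found in the camera images.
- scale: White bench scale, fixed, 190 x 160 mm on plan, grey sloping console on one side. Origin: on the table under its middle; local +x points out of the console side (roughly to the right, -y, give or take 30 degrees), z up. Housing 50 high, local x -100 to +50; the console goes out to x = +96, its top edge 65 high at x = 61; round steel pan centred on (-30, 0), top 66 high.
- pan_top (a point): Centre of the top face of the scale's round steel pan, 90 mm across, 66 mm above the table, at local (-30, 0) of the scale. z up, x as the scale's.
- tare_mouth (a point): Centre of the mouth of the round tare recess (17 mm bore, yellow ring) in the console face (60 x 160 mm), 40 mm above the table, local (78, 0) of the scale. z points straight out of the bore, 35 degrees above horizontal, towards the scale's +x; x down the slope, y level. The red button's cap, 15 mm across, is 12 mm below the mouth: enter along -z. Flat display on the +y side.
- tare (a joint): Travel of the red spring button, m: 0 out, 0.006 fully in; 1.5 N to start it, 4.5 N at the bottom. It springs back when let go.
- stylus: Embossing stylus, loose, 60 g: square blue handle 110 long x 22 x 22 mm (yellow band near its rear end), then a thin round steel shank, 8 mm diameter, ending in a ball tip. 155 mm over all. Starts flat on the cutting mat. Origin: middle of the handle's underside; x along the handle towards the tip, z up as it lies.
- stylus_grip (a point): Centre of the stylus handle (11 mm above its underside), 55 mm from either end of the handle; axes as the stylus.
- stylus_tip (a point): Foremost point of the stylus ball tip, 100 mm along x from stylus_grip, on the handle's centre line; axes as the stylus.
- rest: Wooden tool rest, fixed. Base 100 x 70 x 8 mm, forks 8 mm thick at local x = -34 and +34. Each fork: post 46 wide with a flat saddle 50 mm above the table, between prongs 28 mm apart that flare to about 46 at the top, 77 mm high. The handle lies along local x in both, tip either way; room for fingers between the forks down to the base. Origin: centre of the underside, z up.
- rest_seat (a point): Midpoint between the two fork saddles, at saddle height, 50 mm above the table; axes as the rest. A seated handle has its centre 11 mm above this.
- pot: Empty green plastic mixing pot, loose, open at the top, 75 mm high, 58 mm across at the rim and 56 at the foot, wall 3 mm, 70 g. Origin: centre of its underside, z up. Starts upright on the mat.
- paint_jar: Bystander: paint jar with a black lid, 60 mm across, 70 mm high; origin at the centre of its underside.
- glue_bottle: Bystander: white glue bottle with an orange cap, 48 mm across, 120 mm high; origin at the centre of its underside.
- scissors: Bystander: black-handled scissors lying flat, half open, about 180 mm long, 10 mm high; origin at the pivot, underside; x towards the blade tips.

How it is judged:
By the outcome, as a careful person would: the job done as asked, in the order asked, and still so for the second after the job is handed in, with the robot touching nothing.
It also fails if it takes over 64 s, if anything falls off the work surface, if the arm or the gripper's body presses on something with over 40 N, if the wrist force passes 120 N, or if a joint passes its speed limit or range.

## Working session

There is one attempt and no reset: what is moved stays moved. The work goes in short steps, Python scripts to look and compute and a tool call to move; the robot and the scene stay as the last step left them, time stands still between calls to the robot, and variables do not carry over. Pictures are saved under pics/ and viewed, at most 10 in all, crops included, and the job is handed in when it is done.

Besides the shell and the picture viewer there is one more tool, called after "Emit:" by a JSON object that holds its "method" and its "body", one argument or row to a line. carry_out: Moves the arm, as the interface text tells. Shift numbers are shares of 0.025 m and turn numbers shares of 0.1 rad, none past 1 either way. Its arguments: {"type":"object","properties":{"commands":{"type":"array"},"squeeze":{"type":"number"}},"required":["commands"]}

```bash
mkdir -p pics; ls; python3 - <<'E'
from cell import arm
import cv2, numpy as np
s=arm.observe(); print({k:np.round(v,3) for k,v in s.items()})
for n in("scene","top"):
    d=arm.get_image(n); np.savez(f"pics/{n}0.npz",**d)
    cv2.imwrite(f"pics/{n}0.png",d["pixels"][:,:,::-1])
    print(n,d["mtx"].round(1).tolist(),d["k1"],d["R"].round(3).tolist(),np.round(d["t"],3), (-d["R"].T@d["t"]).round(3))
E
```

```text
pics
{'clock': np.float64(0.0), 'joints': array([-1.386,  0.435,  0.025,  1.574, -0.012,  1.134, -0.075]), 'dq': array([-0.002, -0.   , -0.   ,  0.   ,  0.001, -0.001,  0.001]), 'joint_efforts': array([-1.0000e-03, -6.6787e+01,  9.8500e-01, -3.1444e+01, -6.0000e-02,
        4.4000e-02,  0.0000e+00]), 'position': array([0.177, 0.599, 0.201]), 'ee_rot': array([-4.510e-01, -3.109e+00,  2.000e-03]), 'force': array([-0.082,  0.407,  0.782]), 'ft_torque': array([-0.003, -0.04 ,  0.009]), 'gripper_force': np.float64(0.0), 'width': np.float64(1.0)}
scene [[386.1, 0.0, 272.7], [0.0, 386.1, 211.2], [0.0, 0.0, 1.0]] 0.012381204382593847 [[0.454, 0.891, 0.005], [0.681, -0.343, -0.646], [-0.574, 0.297, -0.763]] [-0.246 -0.32   1.45 ] [ 1.163 -0.321  0.901]
top [[441.2, 0.0, 273.3], [0.0, 441.2, 209.5], [0.0, 0.0, 1.0]] -0.1250627647357452 [[0.008, -1.0, 0.012], [-0.982, -0.01, -0.19], [0.191, -0.01, -0.982]] [-0.023  0.547  1.056] [ 0.336 -0.007  1.141]
```

View pics/scene0.png

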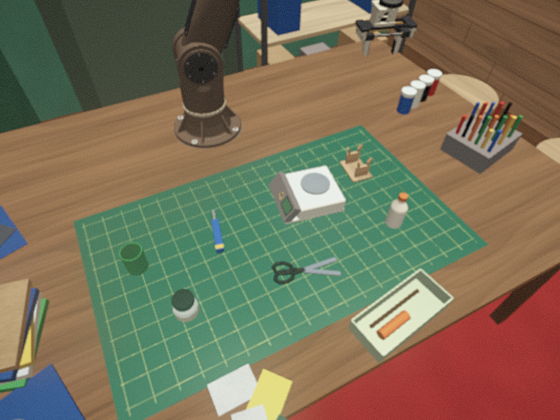

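View pics/top0.png

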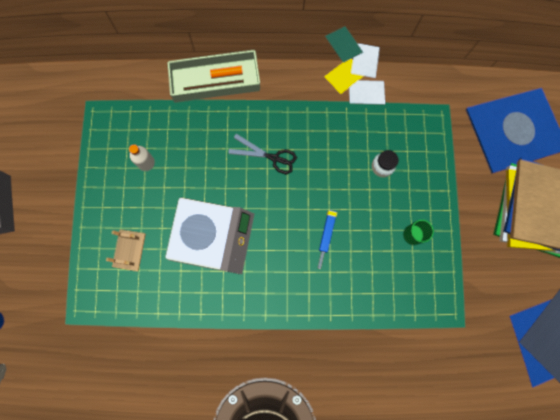

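The top view shows the pot at (418,233), the stylus from its band at (332,213) to its tip at (320,268), the scale pan at (198,232) with the tare ring near (241,240), and the rest at (127,250). The scene view shows the same layout: pot (134,259), stylus (217,232), pan (315,183), rest (357,165).

```bash
cat > h.py <<'E'
import numpy as np, cv2
from scipy.spatial.transform import Rotation as Ro
def load(f): return dict(np.load(f))
def slopes(d,uv):
    D=np.array([d["k1"],0,0,0,0],float)
    return cv2.undistortPoints(np.asarray(uv,float).reshape(-1,1,2),d["mtx"].astype(float),D)[:,0]
def rays(d,uv):
    s=slopes(d,uv); v=np.c_[s,np.ones(len(s))]@d["R"]
    return -d["R"].T@d["t"], v
def plane(d,uv,z):
    c,v=rays(d,uv); return c+v*((z-c[2])/v[:,2])[:,None]
def cloud(d,uv):
    uv=np.asarray(uv); c,v=rays(d,uv); z=d["range_z"][uv[:,1].astype(int),uv[:,0].astype(int)]
    return (c+v*z[:,None])[z>0]
def tri(d1,u1,d2,u2):
    (c1,v1),(c2,v2)=rays(d1,[u1]),rays(d2,[u2])
    A=np.c_[v1[0],-v2[0]]; k=np.linalg.lstsq(A,c2-c1,rcond=None)[0]
    p,q=c1+k[0]*v1[0],c2+k[1]*v2[0]; return (p+q)/2,np.linalg.norm(p-q)
def hsv(d): return cv2.cvtColor(d["pixels"],cv2.COLOR_RGB2HSV)
def mask(d,lo,hi,box):
    m=cv2.inRange(hsv(d),lo,hi); o=np.zeros_like(m); x0,y0,x1,y1=box; o[y0:y1,x0:x1]=m[y0:y1,x0:x1]; return o
def px(m): y,x=np.nonzero(m); return np.c_[x,y]
E
python3 - <<'E'
from h import *
T,S=load("pics/top0.npz"),load("pics/scene0.npz")
def big(n,d,box,k):
    x0,y0,x1,y1=box; return cv2.resize(d["pixels"][y0:y1,x0:x1,::-1],None,fx=k,fy=k,interpolation=cv2.INTER_CUBIC)
a=big("",T,(160,190,260,280),4); b=big("",T,(300,200,440,290),2.857)
c=big("",S,(260,140,380,230),3.333); d_=big("",T,(100,220,160,280),5)
f=lambda i:cv2.resize(i,(400,300))
cv2.imwrite("pics/crops.png",np.vstack([np.hstack([f(cv2.resize(a,(400,360))),f(b)]),np.hstack([f(c),f(d_)])]))
# depth-based quick survey
for n,d,boxes in(("top",T,dict(pot=(400,215,436,250),sty=(312,205,342,272),scale=(160,195,258,277),rest=(100,225,150,275))),("scene",S,dict(pot=(118,238,152,278),sty=(206,205,228,254),scale=(265,160,348,225),rest=(338,145,375,183)))):
    for k,(x0,y0,x1,y1) in boxes.items():
        p=cloud(d,px(np.pad(np.ones((y1-y0,x1-x0)),((y0,420-y1),(x0,560-x1)))))
        print(n,k,"table z",np.percentile(p[:,2],5).round(4))
        for lo,hi in((.012,.03),(.03,.045),(.045,.055),(.055,.07),(.07,.09)):
            q=p[(p[:,2]>lo)&(p[:,2]<hi)]
            if len(q)>5: print("   ",lo,hi,len(q),"med",np.median(q,0).round(4),"min",q.min(0).round(3),"max",q.max(0).round(3))
E
```

```text
top pot table z -0.0033
    0.012 0.03 96 med [ 0.4908 -0.3891  0.0225] min [ 0.465 -0.414  0.013] max [ 0.519 -0.36   0.03 ]
    0.03 0.045 78 med [ 0.4927 -0.397   0.0375] min [ 0.464 -0.414  0.03 ] max [ 0.519 -0.36   0.045]
    0.045 0.055 60 med [ 0.495  -0.3941  0.0494] min [ 0.464 -0.417  0.045] max [ 0.519 -0.36   0.055]
    0.055 0.07 98 med [ 0.4938 -0.39    0.0617] min [ 0.464 -0.416  0.055] max [ 0.519 -0.361  0.07 ]
    0.07 0.09 101 med [ 0.4918 -0.3932  0.0731] min [ 0.464 -0.418  0.07 ] max [ 0.52  -0.36   0.077]
top sty table z -0.0039
    0.012 0.03 403 med [ 0.4935 -0.1586  0.0198] min [ 0.404 -0.182  0.012] max [ 0.554 -0.134  0.026]
top scale table z -0.003
    0.012 0.03 321 med [0.4605 0.0525 0.0222] min [0.387 0.031 0.012] max [0.545 0.241 0.03 ]
    0.03 0.045 432 med [0.4639 0.0687 0.0408] min [0.391 0.041 0.03 ] max [0.576 0.247 0.045]
    0.045 0.055 2715 med [0.4787 0.1439 0.0488] min [0.392 0.05  0.045] max [0.576 0.248 0.055]
    0.055 0.07 1507 med [0.4842 0.1518 0.0636] min [0.392 0.06  0.055] max [0.552 0.228 0.07 ]
top rest table z -0.0035
    0.012
[... 1323 characters left out ...]
.58  0.22  0.045]
    0.045 0.055 1388 med [0.5124 0.1368 0.0492] min [0.395 0.054 0.045] max [0.579 0.249 0.055]
    0.055 0.07 766 med [0.4906 0.1496 0.0638] min [0.393 0.06  0.055] max [0.556 0.214 0.07 ]
scene rest table z -0.0028
    0.012 0.03 105 med [0.4767 0.3546 0.02  ] min [0.407 0.329 0.012] max [0.489 0.386 0.03 ]
    0.03 0.045 90 med [0.4478 0.3553 0.0376] min [0.405 0.329 0.03 ] max [0.489 0.386 0.045]
    0.045 0.055 68 med [0.4754 0.3609 0.0487] min [0.408 0.329 0.045] max [0.488 0.384 0.055]
    0.055 0.07 44 med [0.4782 0.3695 0.0636] min [0.412 0.331 0.055] max [0.488 0.388 0.07 ]
    0.07 0.09 24 med [0.4479 0.3722 0.0732] min [0.406 0.326 0.07 ] max [0.488 0.391 0.077]
```

View pics/crops.png

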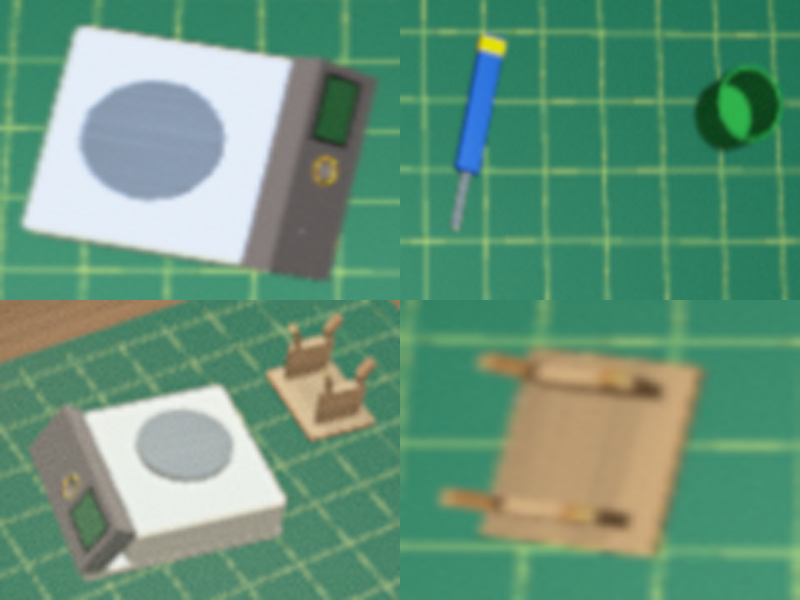

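The crops confirm the pan disc (top-left panel, centre about (152,140)), the yellow tare ring (325,170) with the display above it, the stylus with its band at the far end, and the rest's two forks (bottom-right panel, rows 375 and 510). Next I'll measure these accurately.

```bash
cat > meas.py <<'E'
from h import *
T,S=load("pics/top0.npz"),load("pics/scene0.npz")
def rect(P): 
    (c,wh,a)=cv2.minAreaRect((P[:,:2]*1000).astype(np.float32)); return np.round(c,1),np.round(wh,1),round(a,1)
def largest(m):
    n,l,st,ce=cv2.connectedComponentsWithStats(m); return (l==1+np.argmax(st[1:,4])).astype(np.uint8)*255
B=dict(T=(T,dict(pot=(395,210,440,255),sty=(305,200,345,275),scale=(155,190,260,280),rest=(100,225,150,275))),
       S=(S,dict(pot=(112,235,156,282),sty=(200,200,232,256),scale=(260,155,350,230),rest=(335,140,380,185))))
cen={}
for n,(d,b) in B.items():
    m=largest(mask(d,(105,120,60),(125,255,255),b["sty"])); blue=plane(d,px(m),.022); print(n,"blue",rect(blue))
    my=largest(mask(d,(20,140,120),(35,255,255),b["sty"])); cb=px(my).mean(0)
    hy=px(m).mean(0); both=px(m|my); print(n," sty handle rect",rect(plane(d,both,.022)),"band",plane(d,[cb],.022)[0].round(4))
    cen[n,"band"]=cb; cen[n,"blue"]=hy
    x0,y0,x1,y1=b["scale"]; h=hsv(d)
    mw=largest(mask(d,(0,0,185),(180,45,255),b["scale"])); 
    hull=cv2.convexHull(px(mw).astype(np.int32)); print(n,"white rect@.05",rect(plane(d,hull[:,0],.05)),"area",(mw>0).sum())
    fill=np.zeros_like(mw); cv2.fillConvexPoly(fill,hull,255)
    mp=largest(cv2.morphologyEx(fill&~mw,cv2.MORPH_OPEN,np.ones((3,3),np.uint8))); P=plane(d,px(mp),.066); print(n,"pan",P.mean(0).round(4),rect(P),"depth z",np.median(cloud(d,px(mp))[:,2]).round(4))
    cen[n,"pan"]=px(mp).mean(0)
    mr=mask(d,(15,110,90),(35,255,255),b["scale"]); r=px(mr); cen[n,"ring"]=(r.min(0)+r.max(0))/2; print(n,"ring",len(r),r.mean(0),plane(d,[r.mean(0)],.04)[0].round(4))
    # pot
    q=px(cv2.inRange(np.zeros_like(mr)+0,0,0)[b["pot"][1]:b["pot"][3],b["pot"][0]:b["pot"][2]])+b["pot"][:2]
    c=cloud(d,q); c=c[c[:,2]>.062]; (cx,cy),rr=cv2.minEnclosingCircle((c[:,:2]*1000).astype(np.float32)); print(n,"pot",round(cx,1),round(cy,1),round(rr,1),"top z",np.percentile(c[:,2],98).round(4))
    # rest
    q=px(np.ones((50,50)))[:, :]+b["rest"][:2]; q=q[(q[:,0]<b["rest"][2])&(q[:,1]<b["rest"][3])]; c=cloud(d,q)
    f=c[(c[:,2]>.035)&(c[:,2]<.09)]; print(n,"rest forks",rect(f)); 
    y=f[:,0]>.446
    for k in(y,~y): print("   fork",f[k].mean(0).round(4),rect(f[k]),"saddle z",np.median(f[k][(f[k][:,2]<.056)&(f[k][:,2]>.044),2]).round(4))
    bs=c[(c[:,2]>.003)&(c[:,2]<.012)]; print("   base",len(bs),rect(bs))
for k in("band","blue","pan","ring"): print(k,[np.round(v,4) for v in tri(T,cen["T",k],S,cen["S",k])])
E
python3 meas.py
```

```text
T blue (array([ 491.9, -157.1]), array([21. , 93.4]), 76.4)
T  sty handle rect (array([ 498.2, -157.6]), array([ 23.2, 105.7]), 75.2) band [ 0.5451 -0.1701  0.022 ]
T white rect@.05 (array([487.1, 166.9]), array([140.6, 158.1]), 79.6) area 2520
T pan [0.4876 0.1683 0.066 ] (array([488.8, 169.3]), array([84.9, 84.3]), 1.8) depth z 0.0648
T ring 29 [240.96551724 240.89655172] [0.4684 0.0618 0.04  ]
T pot 492.9 -388.9 29.3 top z 0.0767
T rest forks (array([445.5, 358.8]), array([58.5, 75.3]), 82.1)
   fork [0.4783 0.354  0.0564] (array([478.4, 353.1]), array([56.2,  8.4]), 82.2) saddle z 0.0482
   fork [0.4124 0.3649 0.0587] (array([412.5, 363.4]), array([58.5,  8.4]), 82.5) saddle z 0.0484
   base 864 (array([446.8, 368.8]), array([128.5, 132.6]), 0.6)
S blue (array([ 494. , -156.4]), array([19., 87.]), 76.1)Traceback (most recent call last):
  File "meas.py", line 12, in <module>
    my=largest(mask(d,(20,140,120),(35,255,255),b["sty"])); cb=px(my).mean(0)
  File "meas.py", line 6, in largest
    n,l,st,ce=cv2.connectedComponentsWithStats(m); return (l==1+np.argmax(st[1:,4])).astype(np.uint8)*255
                                                                ~~~~~~~~~^^^^^^^^^^
    return _wrapfunc(a, 'argmax', axis=axis, out=out, **kwds)
    return bound(*args, **kwds)
ValueError: attempt to get argmax of an empty sequence
```

```bash
sed -i 's/(20,140,120),(35/(18,100,90),(40/; s/(15,110,90)/(14,80,80)/; s/(0,0,185),(180,45,255)/(0,0,160),(180,40,255)/; s/sty=(200,200,232,256)/sty=(206,208,228,256)/' meas.py; python3 meas.py
```

```text
T blue (array([ 491.9, -157.1]), array([21. , 93.4]), 76.4)
T  sty handle rect (array([ 499. , -157.5]), array([ 24.5, 107.3]), 74.8) band [ 0.5454 -0.1699  0.022 ]
T white rect@.05 (array([486.4, 166.3]), array([141.7, 159.9]), 79.5) area 2537
T pan [0.4875 0.1678 0.066 ] (array([487.7, 168. ]), array([87.2, 86.8]), 1.8) depth z 0.0647
T ring 44 [240.95454545 240.63636364] [0.4691 0.0618 0.04  ]
T pot 492.9 -388.9 29.3 top z 0.0767
T rest forks (array([445.5, 358.8]), array([58.5, 75.3]), 82.1)
   fork [0.4783 0.354  0.0564] (array([478.4, 353.1]), array([56.2,  8.4]), 82.2) saddle z 0.0482
   fork [0.4124 0.3649 0.0587] (array([412.5, 363.4]), array([58.5,  8.4]), 82.5) saddle z 0.0484
   base 864 (array([446.8, 368.8]), array([128.5, 132.6]), 0.6)
S blue (array([ 494. , -156.4]), array([19., 87.]), 76.1)
S  sty handle rect (array([ 500.8, -156.9]), array([ 22.4, 100.6]), 74.8) band [ 0.5462 -0.1694  0.022 ]
S white rect@.05 (array([493.7, 166.5]), array([144.8, 170.5]), 79.6) area 1878Traceback (most recent call last):
  File "meas.py", line 19, in <module>
    mp=largest(cv2.morphologyEx(fill&~mw,cv2.MORPH_OPEN,np.ones((3,3),np.uint8))); P=plane(d,px(mp),.066); print(n,"pan",P.mean(0).round(4),rect(P),"depth z",np.median(cloud(d,px(mp))[:,2]).round(4))
  File "meas.py", line 6, in largest
    n,l,st,ce=cv2.connectedComponentsWithStats(m); return (l==1+np.argmax(st[1:,4])).astype(np.uint8)*255
                                                                ~~~~~~~~~^^^^^^^^^^
    return _wrapfunc(a, 'argmax', axis=axis, out=out, **kwds)
    return bound(*args, **kwds)
ValueError: attempt to get argmax of an empty sequence
```

```bash
sed -i 's/mw=largest(mask(d,(0,0,160)/mw=largest(mask(d,(0,0,160 if n=="T" else 205)/' meas.py; python3 meas.py | sed -n '/^S blue/,$p'; python3 - <<'E'
from h import *
for f in("top","scene"):
    d=load(f"pics/{f}0.npz")
    v,u=np.mgrid[150:290,150:360]; c=cloud(d,np.c_[u.ravel(),v.ravel()])
    off=-.003 if f=="top" else -.0025
    r=np.hypot(c[:,0]-.4875,c[:,1]-.168); p=c[(r<.06)&(c[:,2]>.0605)]
    (cx,cy),rr=cv2.minEnclosingCircle((p[:,:2]*1000).astype(np.float32)); print(f,"pan depth",p.mean(0).round(4),cx,cy,rr)
    # console slope plane fit near the ring
    e=np.array([-.18,-.98,0]); e/=np.linalg.norm(e)
    q=c-[.4875,.168,0]; lx=q@e-.03; ly=q@np.array([-e[1],e[0],0])
    for nm,w in(("slope",(lx>.068)&(lx<.09)&(np.abs(ly)<.06)&(c[:,2]>.015)&(c[:,2]<.062)&((np.abs(ly)>.012))),):
        k=c[w]; n=np.linalg.svd(k-k.mean(0))[2][2]; n*=np.sign(n[2]); print(nm,len(k),k.mean(0).round(4),n.round(3),"elev",np.degrees(np.arcsin(n[2])).round(1),"az",np.degrees(np.arctan2(n[1],n[0])).round(1))
E
```

```text
S blue (array([ 494. , -156.4]), array([19., 87.]), 76.1)
S  sty handle rect (array([ 500.8, -156.9]), array([ 22.4, 100.6]), 74.8) band [ 0.5462 -0.1694  0.022 ]
S white rect@.05 (array([492.2, 167.8]), array([138.8, 158.3]), 79.6) area 1192
S pan [0.4932 0.1672 0.066 ] (array([493.1, 168.1]), array([84.9, 89.7]), 60.3) depth z 0.0648
S ring 90 [322.15555556 164.66666667] [0.4101 0.2476 0.04  ]
S pot 495.6 -388.9 30.2 top z 0.076
S rest forks (array([453.8, 310.1]), array([ 87. , 169.4]), 8.0)
   fork [0.4836 0.3512 0.0522] (array([487.7, 306.1]), array([ 20.9, 152. ]), 8.0) saddle z 0.0484
   fork [0.4161 0.3627 0.0522] (array([415.1, 363.2]), array([56.3, 13.3]), 81.4) saddle z 0.0488
   base 326 (array([412.8, 391.8]), array([143.6, 222.4]), 51.9)
band [array([ 0.5456, -0.1696,  0.0214]), np.float64(0.0007)]
blue [array([ 0.4926, -0.1569,  0.0179]), np.float64(0.0013)]
pan [array([0.4886, 0.1696, 0.0601]), np.float64(0.0018)]
ring [array([0.4789, 0.0914, 0.1122]), np.float64(0.0769)]
top pan depth [0.4875 0.1684 0.0648] 487.85906982421875 168.7120819091797 45.47727584838867
slope 369 [0.4671 0.0612 0.0378] [-0.16  -0.819  0.551] elev 33.4 az -101.0
scene pan depth [0.4915 0.1678 0.0648] 489.1785583496094 168.00437927246094 46.61579895019531
slope 235 [0.4711 0.0603 0.0363] [-0.158 -0.82   0.551] elev 33.4 az -100.9
```

```bash
cat > go.py <<'E'
from h import *
from cell import arm
# closing azimuth a (deg), tool pitched by p (deg) about the level closing axis: x_tool dips by p
def rot(a,p=0):
    y=np.array([np.cos(np.radians(a)),np.sin(np.radians(a)),0]); z=np.array([0,0,-1.]); x=np.cross(y,z)
    return Ro.from_matrix(np.c_[x,y,z])*Ro.from_euler("y",p,degrees=True)
def go(target,R=None,start=None):
    s=arm.observe(); p,r=(s["position"],Ro.from_rotvec(s["ee_rot"])) if start is None else start
    R=R or r; dp=r.inv().apply(np.array(target)-p)/.025; w=(r.inv()*R).as_rotvec()/.1
    print("from",p.round(4),"shift(u, start tool axes)",dp.round(2),"turn(u)",w.round(2),"| shift in end axes",R.inv().apply(np.array(target)-p).__truediv__(.025).round(2))
    return np.array(target),R
E
python3 - <<'E'
from go import *
s=arm.observe(); r=Ro.from_rotvec(s["ee_rot"]); print(r.as_matrix().round(3).tolist())
R=rot(76.3); a=go([.42,.35,.2],R); b=go([.494,-.389,.2],R,a); go([.494,-.389,.03],R,b)
E
```

```text
[[-0.959, 0.284, -0.0], [0.284, 0.959, -0.001], [-0.0, -0.001, -1.0]]
from [0.1773 0.5988 0.2011] shift(u, start tool axes) [-12.13  -6.79   0.06] turn(u) [-0.01  0.   -0.49] | shift in end axes [-11.79  -7.37   0.05]
from [0.42 0.35 0.2 ] shift(u, start tool axes) [ -9.88 -28.02   0.  ] turn(u) [0. 0. 0.] | shift in end axes [ -9.88 -28.02   0.  ]
from [ 0.494 -0.389  0.2  ] shift(u, start tool axes) [0.  0.  6.8] turn(u) [0. 0. 0.] | shift in end axes [0.  0.  6.8]
```

Emit:
{"method": "carry_out", "body": {
  "commands": [
    [1,0,0,0,0,0,-0.49],
    [1,-0.98,-0.61,0,0,0,0],
    [1,-0.98,-0.61,0,0,0,0],
    [1,-0.98,-0.61,0,0,0,0],
    [1,-0.98,-0.61,0,0,0,0],
    [1,-0.98,-0.61,0,0,0,0],
    [1,-0.98,-0.61,0,0,0,0],
    [1,-0.98,-0.61,0,0,0,0]
  ],
  "squeeze": 12
}}

```text
clock: 0.9
position: [0.3194, 0.4538, 0.2015]
ee_rot: [-0.374, -3.119, 0.001]
force: [0.2, 0.8, -0.1]
width: 1.0
gripper_force: 0.0
```

Emit:
{"method": "carry_out", "body": {
  "commands": [
    [1,-0.98,-0.61,0,0,0,0],
    [1,-0.98,-0.61,0,0,0,0],
    [1,-0.98,-0.61,0,0,0,0],
    [1,-0.98,-0.61,0,0,0,0],
    [1,-0.98,-0.61,0,0,0,0],
    [1,-0.35,-1,0,0,0,0],
    [1,-0.35,-1,0,0,0,0],
    [1,-0.35,-1,0,0,0,0]
  ]
}}

```text
clock: 1.7
position: [0.4274, 0.2715, 0.2014]
ee_rot: [-0.375, -3.119, 0.001]
force: [0.4, -0.5, -0.3]
width: 1.0
gripper_force: 0.0
```

Emit:
{"method": "carry_out", "body": {
  "commands": [
    [1,-0.35,-1,0,0,0,0],
    [1,-0.35,-1,0,0,0,0],
    [1,-0.35,-1,0,0,0,0],
    [1,-0.35,-1,0,0,0,0],
    [1,-0.35,-1,0,0,0,0],
    [1,-0.35,-1,0,0,0,0],
    [1,-0.35,-1,0,0,0,0],
    [1,-0.35,-1,0,0,0,0]
  ]
}}

```text
clock: 2.5
position: [0.4479, 0.0608, 0.2016]
ee_rot: [-0.374, -3.119, 0.0]
force: [0.4, 0.4, -0.1]
width: 0.997
gripper_force: 0.0
```

Emit:
{"method": "carry_out", "body": {
  "commands": [
    [1,-0.35,-1,0,0,0,0],
    [1,-0.35,-1,0,0,0,0],
    [1,-0.35,-1,0,0,0,0],
    [1,-0.35,-1,0,0,0,0],
    [1,-0.35,-1,0,0,0,0],
    [1,-0.35,-1,0,0,0,0],
    [1,-0.35,-1,0,0,0,0],
    [1,-0.35,-1,0,0,0,0]
  ]
}}

```text
clock: 3.3
position: [0.4687, -0.1499, 0.2016]
ee_rot: [-0.374, -3.119, -0.0]
force: [0.3, 0.4, 0.3]
width: 0.999
gripper_force: 0.0
```

Emit:
{"method": "carry_out", "body": {
  "commands": [
    [1,-0.35,-1,0,0,0,0],
    [1,-0.35,-1,0,0,0,0],
    [1,-0.35,-1,0,0,0,0],
    [1,-0.35,-1,0,0,0,0],
    [1,-0.35,-1,0.8,0,0,0],
    [1,-0.35,-1,0.8,0,0,0],
    [1,-0.35,-1,0.8,0,0,0],
    [1,-0.35,-1,0.8,0,0,0]
  ]
}}

```text
clock: 4.1
position: [0.4895, -0.3606, 0.1206]
ee_rot: [-0.374, -3.119, -0.001]
force: [0.4, -0.1, -0.0]
width: 0.996
gripper_force: 0.0
```

Emit:
{"method": "carry_out", "body": {
  "commands": [
    [1,-0.35,-0.95,0,0,0,0],
    [1,0,0,0,0,0,0],
    [1,0,0,0,0,0,0],
    [1,0,0,0,0,0,0]
  ]
}}

```text
clock: 4.5
position: [0.4928, -0.3837, 0.1218]
ee_rot: [-0.373, -3.119, -0.002]
force: [-0.1, -0.2, 0.3]
width: 0.999
gripper_force: 0.0
```

```bash
python3 - <<'E'
from go import *
go([.494,-.389,.03],rot(76.3))
out=[]
for n in("scene","top"):
    d=arm.get_image(n); np.savez(f"pics/{n}1.npz",**d)
    x0,y0=(80,180) if n=="scene" else (370,180)
    out.append(cv2.resize(d["pixels"][y0:y0+120,x0:x0+100,::-1],(400,480),interpolation=cv2.INTER_CUBIC))
cv2.imwrite("pics/c1.png",np.hstack(out))
E
```

```text
from [ 0.4928 -0.3837  0.1218] shift(u, start tool axes) [-0.1  -0.2   3.67] turn(u) [ 0.01 -0.    0.01] | shift in end axes [-0.1  -0.2   3.67]
```

View pics/c1.png

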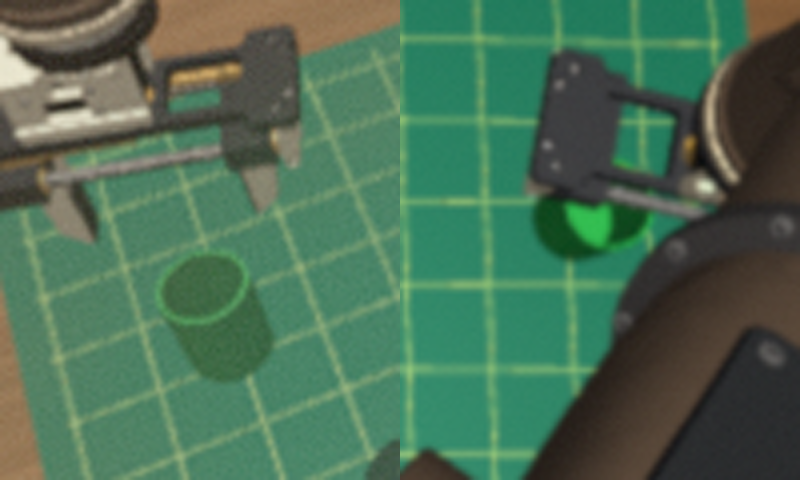

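The left half (scene) shows the open fingertips at (97,240) and (265,212), straddling the pot (rim centre (203,288)). In the top view the wrist hides most of the gripper. I'll go down and close.

Emit:
{"method": "carry_out", "body": {
  "commands": [
    [1,-0.1,-0.2,0.9,0,0,0],
    [1,0,0,0.9,0,0,0],
    [1,0,0,0.9,0,0,0],
    [1,0,0,0.9,0,0,0],
    [1,0,0,0,0,0,0],
    [0.55,0,0,0,0,0,0],
    [0.5,0,0,0,0,0,0],
    [0.4,0,0,0,0,0,0]
  ],
  "squeeze": 8
}}

```text
clock: 5.4
position: [0.4946, -0.3908, 0.0333]
ee_rot: [0.374, 3.117, -0.001]
force: [1.1, -0.5, -0.5]
width: 0.784
gripper_force: 0.0
```

Emit:
{"method": "carry_out", "body": {
  "commands": [
    [0.4,0,0,0,0,0,0],
    [0.4,0,0,0,0,0,0]
  ]
}}

```text
clock: 5.6
position: [0.4941, -0.3904, 0.0324]
ee_rot: [0.374, 3.118, -0.0]
force: [0.4, -0.2, 3.2]
width: 0.635
gripper_force: 8.0
```

```bash
python3 - <<'E'
from h import *
S=load("pics/scene1.npz"); print(plane(S,[[125.2,236.5]],.1215), plane(S,[[104.2,240]],.1215),plane(S,[[146.2,233]],.1215),"TCP .4928 -.3837")
E
```

```text
[[ 0.48393866 -0.38437067  0.1215    ]] [[ 0.47139408 -0.43300264  0.1215    ]] [[ 0.49669408 -0.33492065  0.1215    ]] TCP .4928 -.3837
```

Emit:
{"method": "carry_out", "body": {
  "commands": [
    [0.4,0,0,-0.3,0,0,0],
    [0.4,0,0,-0.6,0,0,0],
    [0.4,0,0,-0.8,0,0,0],
    [0.4,0,0,-0.8,0,0,0],
    [0.4,0,0,-0.8,0,0,0],
    [0.4,0,0,-0.8,0,0,0],
    [0.4,0,0,-0.7,0,0,0],
    [0.4,0,0,0,0,0,0]
  ]
}}

```text
clock: 6.4
position: [0.4949, -0.3918, 0.1555]
ee_rot: [0.374, 3.114, -0.004]
force: [0.5, -0.7, -0.8]
width: 0.637
gripper_force: 8.0
```

```bash
python3 - <<'E'
from go import *
print(arm.observe()["width"],arm.observe()["gripper_force"])
R=rot(76.3);go([.4895,.168,.145],R)
E
```

```text
0.637114018075348 7.998319999314845
from [ 0.4949 -0.3918  0.1555] shift(u, start tool axes) [ 5.52 21.7   0.35] turn(u) [-0.02  0.05 -0.  ] | shift in end axes [ 5.51 21.7   0.42]
```

Emit:
{"method": "carry_out", "body": {
  "commands": [
    [0.4,0.23,0.5,0,0,0,0],
    [0.4,0.23,0.94,0,0,0,0],
    [0.4,0.23,0.94,0,0,0,0],
    [0.4,0.23,0.94,0,0,0,0],
    [0.4,0.23,0.94,0,0,0,0],
    [0.4,0.23,0.94,0,0,0,0],
    [0.4,0.23,0.94,0,0,0,0],
    [0.4,0.23,0.94,0,0,0,0]
  ]
}}

```text
clock: 7.2
position: [0.4897, -0.2053, 0.1509]
ee_rot: [-0.373, -3.117, -0.001]
force: [-0.5, -0.0, -0.9]
width: 0.639
gripper_force: 8.0
```

Emit:
{"method": "carry_out", "body": {
  "commands": [
    [0.4,0.23,0.94,0,0,0,0],
    [0.4,0.23,0.94,0,0,0,0],
    [0.4,0.23,0.94,0,0,0,0],
    [0.4,0.23,0.94,0,0,0,0],
    [0.4,0.23,0.94,0,0,0,0],
    [0.4,0.23,0.94,0,0,0,0],
    [0.4,0.23,0.94,0,0,0,0],
    [0.4,0.23,0.94,0,0,0,0]
  ]
}}

```text
clock: 8.0
position: [0.4891, -0.0123, 0.151]
ee_rot: [-0.373, -3.118, 0.0]
force: [0.0, -0.5, -1.4]
width: 0.637
gripper_force: 8.0
```

Emit:
{"method": "carry_out", "body": {
  "commands": [
    [0.4,0.23,0.94,0,0,0,0],
    [0.4,0.23,0.94,0,0,0,0],
    [0.4,0.23,0.94,0,0,0,0],
    [0.4,0.23,0.94,0,0,0,0],
    [0.4,0.23,0.94,0,0,0,0],
    [0.4,0.23,0.94,0,0,0,0],
    [0.4,0.23,0.94,0,0,0,0],
    [0.4,0.23,0.5,0,0,0,0]
  ]
}}

```text
clock: 8.8
position: [0.4864, 0.1712, 0.151]
ee_rot: [-0.37, -3.118, 0.0]
force: [0.0, 0.2, -0.7]
width: 0.634
gripper_force: 8.0
```

Emit:
{"method": "carry_out", "body": {
  "commands": [
    [0.4,0,0,0.4,0,0,0],
    [0.4,0,0,0,0,0,0],
    [0.4,0,0,0,0,0,0],
    [0.4,0,0,0,0,0,0]
  ]
}}

```text
clock: 9.2
position: [0.488, 0.1675, 0.1418]
ee_rot: [-0.377, -3.119, 0.001]
force: [-0.0, 0.1, -0.8]
width: 0.635
gripper_force: 8.0
```

```bash
python3 - <<'E'
from go import *
R=rot(76.3);go([.4895,.168,.1],R)
out=[]
for n in("scene","top"):
    d=arm.get_image(n); np.savez(f"pics/{n}2.npz",**d)
    x0,y0=(265,110) if n=="scene" else (150,180)
    out.append(cv2.resize(d["pixels"][y0:y0+120,x0:x0+100,::-1],(400,480),interpolation=cv2.INTER_CUBIC))
cv2.imwrite("pics/c2.png",np.hstack(out))
E
```

```text
from [0.488  0.1675 0.1418] shift(u, start tool axes) [-0.05  0.04  1.67] turn(u) [-0.   -0.   -0.02] | shift in end axes [-0.05  0.03  1.67]
```

View pics/c2.png

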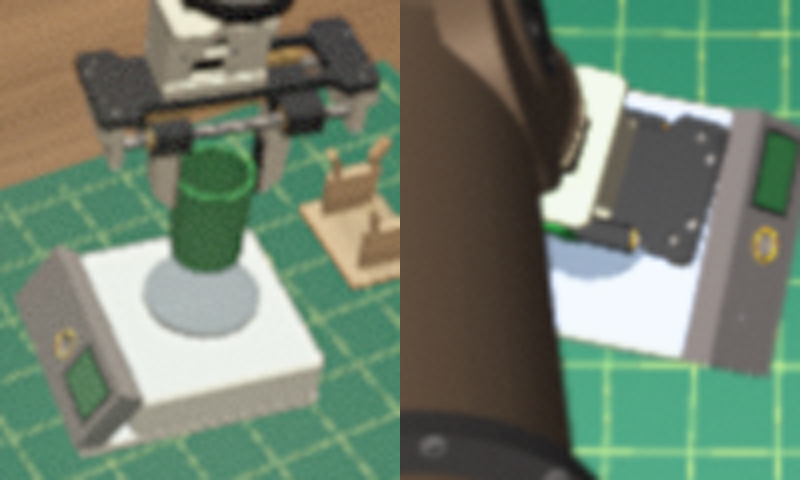

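The scene half shows the held pot (rim centre about (215,175), foot (207,255)) above the pan (centre about (202,293)). I'll compare the two positions within this one camera.

```bash
python3 - <<'E'
from h import *
S=load("pics/scene2.npz")
m=mask(S,(50,130,40),(75,255,255),(300,140,335,182)); p=px(m); print(len(p),p.min(0),p.max(0))
c=cloud(S,p); t=c[c[:,2]>.165]; (a,b),r=cv2.minEnclosingCircle((t[:,:2]*1000).astype(np.float32)); print(a,b,r,np.percentile(c[:,2],[1,99]))
# rim ellipse by hand: centre of rim
print(plane(S,[[265+215/4,110+175/4]],.1844))
v,u=np.mgrid[160:200,290:335]; c=cloud(S,np.c_[u.ravel(),v.ravel()]); q=c[(c[:,2]>.0605)&(c[:,2]<.069)&(c[:,1]<.22)]
(a,b),r=cv2.minEnclosingCircle((q[:,:2]*1000).astype(np.float32)); print("pan",a,b,r)
E
```

```text
7 [319 148] [328 153]
488.4796447753906 191.49447631835938 13.257235527038574 [0.16514313 0.18473362]
[[0.49420214 0.16707355 0.1844    ]]
pan 497.5433654785156 142.2209014892578 72.34434509277344
```

Emit:
{"method": "carry_out", "body": {
  "commands": [
    [0.4,0,0,0.5,0,0,0],
    [0.4,0,0,0.5,0,0,0],
    [0.4,0,0,0.4,0,0,0],
    [0.4,0,0,0.15,0,0,0],
    [0.4,0,0,0.06,0,0,0],
    [0.4,0,0,0,0,0,0],
    [0.4,0,0,0,0,0,0],
    [0.4,0,0,0,0,0,0]
  ]
}}

```text
clock: 10.1
position: [0.4882, 0.169, 0.102]
ee_rot: [0.374, 3.119, 0.001]
force: [0.5, -0.1, -0.9]
width: 0.636
gripper_force: 8.0
```

Emit:
{"method": "carry_out", "body": {
  "commands": [
    [0.4,0,0,0.06,0,0,0],
    [0.4,0,0,0.06,0,0,0],
    [0.4,0,0,0,0,0,0],
    [0.4,0,0,0,0,0,0]
  ]
}}

```text
clock: 10.5
position: [0.4879, 0.1689, 0.0986]
ee_rot: [-0.374, -3.119, -0.0]
force: [-0.4, 0.1, -0.3]
width: 0.639
gripper_force: 8.0
```

Emit:
{"method": "carry_out", "body": {
  "commands": [
    [0.4,0,0,0.04,0,0,0],
    [0.4,0,0,0,0,0,0],
    [0.4,0,0,0,0,0,0]
  ]
}}

```text
clock: 10.8
position: [0.4883, 0.1693, 0.098]
ee_rot: [0.374, 3.119, 0.001]
force: [-0.7, 2.2, 4.4]
width: 0.635
gripper_force: 8.0
```

Emit:
{"method": "carry_out", "body": {
  "commands": [
    [0.75,0,0,0,0,0,0],
    [0.85,0,0,0,0,0,0],
    [0.85,0,0,0,0,0,0],
    [0.85,0,0,-0.3,0,0,0],
    [0.85,0,0,-0.6,0,0,0],
    [0.85,0,0,-0.9,0,0,0],
    [0.85,0,0,-0.9,0,0,0],
    [0.85,0,0,-0.6,0,0,0]
  ]
}}

```text
clock: 11.6
position: [0.4884, 0.1689, 0.1821]
ee_rot: [0.375, 3.118, 0.001]
force: [0.9, 0.3, 0.5]
width: 0.852
gripper_force: 0.0
```

```bash
python3 - <<'E'
from go import *
R=rot(76.3);go([.5005,-.1575,.06],R)
S=arm.get_image("scene"); np.savez("pics/scene3.npz",**S)
c=S["pixels"][110:230,265:365,::-1]; cv2.imwrite("pics/c3.png",cv2.resize(c,(400,480),interpolation=cv2.INTER_CUBIC))
E
```

```text
from [0.4884 0.1689 0.1821] shift(u, start tool axes) [ -3.56 -12.57   4.87] turn(u) [ 0.01  0.01 -0.  ] | shift in end axes [ -3.56 -12.57   4.88]
```

View pics/c3.png

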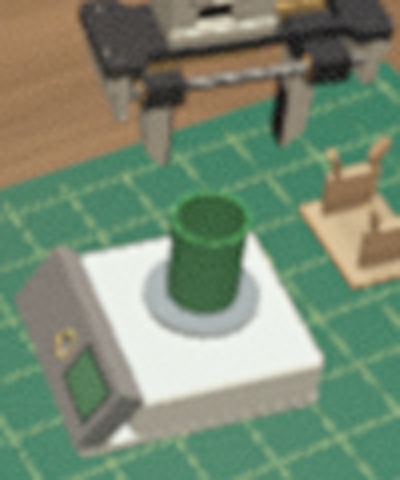

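The pot stands upright with its foot centred (about x=204 in the crop) on the pan (about x=202), and the gripper is clear. Next is the stylus.

Emit:
{"method": "carry_out", "body": {
  "commands": [
    [0.7,-0.25,-0.6,0,0,0,0],
    [0.7,-0.25,-0.9,0,0,0,0],
    [0.7,-0.25,-0.9,0,0,0,0],
    [0.7,-0.25,-0.9,0,0,0,0],
    [0.7,-0.25,-0.9,0,0,0,0],
    [0.7,-0.25,-0.9,0,0,0,0],
    [0.7,-0.25,-0.9,0,0,0,0],
    [0.7,-0.25,-0.9,0,0,0,0]
  ]
}}

```text
clock: 12.45
position: [0.4954, -0.0116, 0.1801]
ee_rot: [-0.374, -3.119, 0.0]
force: [-0.2, 0.5, 0.1]
width: 0.7
gripper_force: 0.0
```

Emit:
{"method": "carry_out", "body": {
  "commands": [
    [0.7,-0.25,-0.9,0.8,0,0,0],
    [0.7,-0.25,-0.9,0.8,0,0,0],
    [0.7,-0.25,-0.9,0.8,0,0,0],
    [0.7,-0.25,-0.9,0.8,0,0,0],
    [0.7,-0.25,-0.9,0.8,0,0,0],
    [0.7,-0.25,-0.9,0.8,0,0,0],
    [0.7,-0.05,-0.3,0,0,0,0],
    [0.7,0,0,0,0,0,0]
  ]
}}

```text
clock: 13.25
position: [0.499, -0.1594, 0.0601]
ee_rot: [-0.378, -3.118, 0.001]
force: [0.9, 0.0, 0.7]
width: 0.697
gripper_force: 0.0
```

Emit:
{"method": "carry_out", "body": {
  "commands": [
    [0.7,0,0,0,0,0,0],
    [0.7,0,0,0,0,0,0]
  ]
}}

```text
clock: 13.45
position: [0.5003, -0.1568, 0.0609]
ee_rot: [0.371, 3.118, 0.001]
force: [0.3, 0.4, 0.3]
width: 0.698
gripper_force: 0.0
```

```bash
python3 - <<'E'
from go import *
R=rot(76.3);go([.5005,-.1575,.003],R)
out=[]
for n in("scene","top"):
    d=arm.get_image(n); np.savez(f"pics/{n}4.npz",**d)
    x0,y0=(165,180) if n=="scene" else (275,180)
    out.append(cv2.resize(d["pixels"][y0:y0+100,x0:x0+100,::-1],(400,400),interpolation=cv2.INTER_CUBIC))
cv2.imwrite("pics/c4.png",np.hstack(out))
E
```

```text
from [ 0.5003 -0.1568  0.0609] shift(u, start tool axes) [-0.01 -0.03  2.32] turn(u) [0.01 0.01 0.02] | shift in end axes [-0.01 -0.02  2.32]
```

View pics/c4.png

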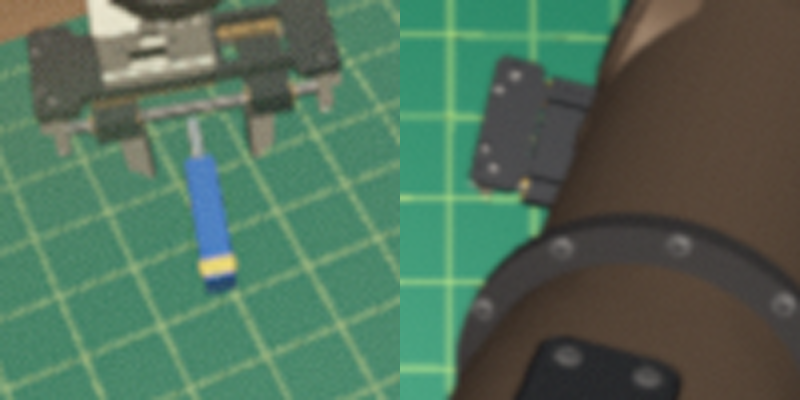

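The scene half shows the stylus tip at (193,118), the handle's front end at (200,157), the band at (217,267) and the rear end face at (220,283). The fingertips, still 60 mm up, straddle its line. I'll check the centre from the tip before going down.

```bash
python3 - <<'E'
from h import *
S,T=load("pics/scene4.npz"),load("pics/top0.npz")
tip=plane(S,[[165+193/4,180+118/4]],.011)[0]; fr=plane(S,[[165+200/4,180+157/4]],.022)[0]; print("S tip",tip.round(4),"front",fr.round(4))
bd=plane(S,[[165+217/4,180+267/4]],.022)[0]
u=tip-bd; u[2]=0; u/=np.linalg.norm(u); print("axis",np.degrees(np.arctan2(u[1],u[0])),"grip from tip",(tip-.1*u).round(4),"from front",(fr-.055*u).round(4))
# top: shank and handle extents in the axis direction
a=np.radians(166.3); u=np.array([np.cos(a),np.sin(a)])
# (crop 2 of crops.png) tip (456,230), handle front (467,172), rear (492,37)
for n,p,z in(("tip",(456,230),.011),("front",(467,172),.022),("rear",(493,37),.022)):
    P=plane(T,[[300+p[0]%400/2.857,200+p[1]*.3]],z)[0]; print("T",n,P.round(4))
E
```

```text
S tip [ 0.4057 -0.1328  0.011 ] front [ 0.4525 -0.1442  0.022 ]
axis 165.5519063960107 grip from tip [ 0.5025 -0.1577  0.011 ] from front [ 0.5058 -0.1579  0.022 ]
T tip [ 0.4014 -0.1385  0.011 ]
T front [ 0.445  -0.1475  0.022 ]
T rear [ 0.5502 -0.1725  0.022 ]
```

Emit:
{"method": "carry_out", "body": {
  "commands": [
    [0.7,0,0,0.8,0,0,0],
    [0.7,0,0,0.8,0,0,0],
    [0.7,0,0,0.5,0,0,0],
    [0.7,0,0,0.15,0,0,0],
    [0.7,0,0,0,0,0,0],
    [0.7,0,0,0,0,0,0]
  ],
  "squeeze": 30
}}

```text
clock: 14.15
position: [0.5001, -0.1583, 0.0044]
ee_rot: [0.374, 3.118, -0.0]
force: [-0.4, 0.5, 0.4]
width: 0.701
gripper_force: 0.0
```

Emit:
{"method": "carry_out", "body": {
  "commands": [
    [0.1,0,0,0,0,0,0],
    [0.1,0,0,0,0,0,0],
    [0.1,0,0,0,0,0,0],
    [0.1,0,0,0,0,0,0],
    [0.1,0,0,0,0,0,0]
  ],
  "squeeze": 30
}}

```text
clock: 14.65
position: [0.4996, -0.1582, 0.0039]
ee_rot: [0.374, 3.119, 0.0]
force: [-0.2, -1.1, -0.7]
width: 0.315
gripper_force: 0.0
```

Emit:
{"method": "carry_out", "body": {
  "commands": [
    [0.1,0,0,-0.4,0,0,0],
    [0.1,0,0,-0.8,0,0,0],
    [0.1,0,0,-1,0,0,0],
    [0.1,0,0,-1,0,0,0],
    [0.1,0,0,-1,0,0,0],
    [0.1,0,0,-1,0,0,0],
    [0.1,0,0,-0.8,0,0,0],
    [0.1,0,0,0,0,0,0]
  ]
}}

```text
clock: 15.45
position: [0.5012, -0.1589, 0.1571]
ee_rot: [0.374, 3.114, -0.0]
force: [0.3, -0.0, -0.3]
width: 0.104
gripper_force: 0.0
```

The fingers were still closing when I lifted, so the stylus was not held. I'll reopen and re-measure the stylus.

Emit:
{"method": "carry_out", "body": {
  "commands": [
    [0.5,0,0,0,0,0,0],
    [0.5,0,0,0,0,0,0],
    [0.5,0,0,0,0,0,0],
    [0.5,0,0,0,0,0,0]
  ]
}}

```text
clock: 15.85
position: [0.4991, -0.1581, 0.1531]
ee_rot: [-0.374, -3.118, 0.0]
force: [1.1, -0.8, -0.2]
width: 0.395
gripper_force: 0.0
```

```bash
python3 - <<'E'
from go import *
d=arm.get_image("scene"); np.savez("pics/scene5.npz",**d)
for f in("scene0","scene4","scene5"):
    d=load(f"pics/{f}.npz"); m=mask(d,(105,120,60),(125,255,255),(200,200,240,262)); P=plane(d,px(m),.022); print(f,len(P),cv2.minAreaRect((P[:,:2]*1000).astype(np.float32)))
go([.5005,-.1575,.004],rot(76.0))
E
```

```text
scene0 172 ((506.5481262207031, -159.45896911621094), (18.953306198120117, 112.82421112060547), 76.10310363769531)
scene4 173 ((507.1542053222656, -160.00381469726562), (19.34749984741211, 114.2964859008789), 75.91108703613281)
scene5 168 ((507.2420654296875, -159.71153259277344), (19.21747589111328, 114.21573638916016), 76.53752136230469)
from [ 0.4992 -0.1582  0.1532] shift(u, start tool axes) [-0.05  0.04  5.97] turn(u) [-0.   -0.01  0.05] | shift in end axes [-0.04  0.04  5.97]
```

The stylus has not moved. I'll descend again and give the fingers time to close.

Emit:
{"method": "carry_out", "body": {
  "commands": [
    [0.5,0,0,0.8,0,0,0],
    [0.5,0,0,1,0,0,0],
    [0.5,0,0,1,0,0,0],
    [0.5,0,0,1,0,0,0],
    [0.5,0,0,1,0,0,0],
    [0.5,0,0,0.8,0,0,0],
    [0.5,0,0,0.4,0,0,0],
    [0.5,0,0,0,0,0,0]
  ],
  "squeeze": 30
}}

```text
clock: 16.7
position: [0.4986, -0.158, 0.0026]
ee_rot: [-0.374, -3.117, -0.0]
force: [0.2, -0.5, 0.2]
width: 0.497
gripper_force: 0.0
```

Emit:
{"method": "carry_out", "body": {
  "commands": [
    [0.1,0,0,0,0,0,0],
    [0.1,0,0,0,0,0,0],
    [0.1,0,0,0,0,0,0],
    [0.1,0,0,0,0,0,0],
    [0.1,0,0,0,0,0,0],
    [0.1,0,0,0,0,0,0],
    [0.1,0,0,0,0,0,0],
    [0.1,0,0,0,0,0,0]
  ]
}}

```text
clock: 17.5
position: [0.4996, -0.1582, 0.0038]
ee_rot: [0.374, 3.119, 0.0]
force: [0.0, 0.5, 0.1]
width: 0.1
gripper_force: 0.0
```

```bash
python3 - <<'E'
from go import *
d=arm.get_image("scene"); np.savez("pics/scene6.npz",**d)
cv2.imwrite("pics/c6.png",cv2.resize(d["pixels"][170:270,165:275,::-1],(770,600)[:2],interpolation=cv2.INTER_CUBIC)[:600])
print(arm.observe()["width"],arm.observe()["gripper_force"])
E
```

```text
0.10074399035484273 0.0
```

View pics/c6.png

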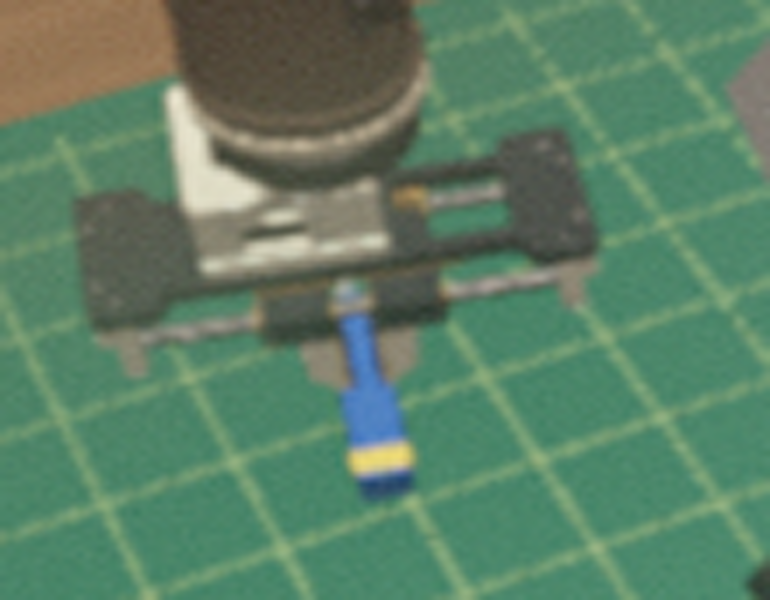

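The picture shows the handle running between the fingers: they closed at about (360,360) with blue still visible in the gap, but no pad force was reported. I'll check the depth to see how high the fingertips really are.

```bash
python3 - <<'E'
from h import *
S=load("pics/scene6.npz"); S0=load("pics/scene0.npz")
h=hsv(S)
pts=[(312,360),(330,370),(345,360),(352,385),(395,370),(410,360),(400,345),(362,345),(365,370),(372,395),(375,430),(378,490),(350,290)]
for p in pts:
    u=np.array([[165+p[0]/7,170+p[1]/6]]); c=cloud(S,u)
    i=u[0].astype(int); print(p,i,c.round(4).tolist(),S["pixels"][i[1],i[0]],"was",cloud(S0,u)[:,2].round(3))
E
```

```text
(312, 360) [209 230] [[0.5069, -0.178, 0.0534]] [132 132 113] was [0.001]
(330, 370) [212 231] [[0.5127, -0.1731, 0.0498]] [138 134 115] was [-0.003]
(345, 360) [214 230] [[0.5101, -0.1657, 0.05]] [108 110 114] was [0.021]
(352, 385) [215 234] [[0.5084, -0.1646, 0.0281]] [ 92 113 154] was [0.018]
(395, 370) [221 231] [[0.5143, -0.1476, 0.0366]] [139 134 114] was [-0.]
(410, 360) [223 230] [[0.5174, -0.1416, 0.0444]] [135 134 114] was [0.002]
(400, 345) [222 227] [[0.5155, -0.1441, 0.055]] [141 135 118] was [-0.]
(362, 345) [216 227] [[0.4826, -0.1509, 0.0212]] [ 88 135 198] was [0.019]
(365, 370) [217 231] [[0.4979, -0.1556, 0.022]] [ 82 131 193] was [0.019]
(372, 395) [218 235] [[0.5122, -0.1583, 0.0211]] [ 81 130 195] was [0.019]
(375, 430) [218 241] [[0.5302, -0.1645, 0.0191]] [ 77 129 195] was [0.022]
(378, 490) [219 251] [[0.556, -0.1745, 0.0099]] [ 51  79 107] was [0.009]
(350, 290) [215 218] [[0.4388, -0.1403, 0.0092]] [124 147 147] was [0.01]
```

```bash
python3 - <<'E'
from h import *
S=load("pics/scene6.npz"); h=hsv(S)
v,u=np.mgrid[222:240,204:228]; uv=np.c_[u.ravel(),v.ravel()]
c=cloud(S,uv); col=h[uv[:,1],uv[:,0]]
g=(col[:,1]<60)&(c[:,2]>.01)
k=np.argsort(c[g][:,2])[:14]
print(np.c_[uv[g][k],c[g][k].round(4),col[g][k]])
S4=load("pics/scene4.npz"); h=hsv(S4)   # TCP z .0609, open .7: left tip crop(148,172) right (262,155)
for x0,y0 in((196,214),(224,210)):
    v,u=np.mgrid[y0:y0+14,x0:x0+12]; uv=np.c_[u.ravel(),v.ravel()]; c=cloud(S4,uv); col=h[uv[:,1],uv[:,0]]; g=(col[:,1]<70)&(c[:,2]>.03); print("open",np.sort(c[g][:,2])[:8].round(4))
E
```

```text
[[ 2.210e+02  2.330e+02  5.128e-01 -1.490e-01  2.940e-02  7.200e+01
   4.400e+01  1.330e+02]
 [ 2.120e+02  2.340e+02  5.055e-01 -1.731e-01  3.060e-02  5.800e+01
   4.900e+01  1.350e+02]
 [ 2.220e+02  2.320e+02  5.117e-01 -1.454e-01  3.060e-02  5.800e+01
   4.800e+01  1.330e+02]
 [ 2.200e+02  2.330e+02  5.128e-01 -1.518e-01  3.110e-02  1.050e+02
   3.500e+01  1.320e+02]
 [ 2.210e+02  2.320e+02  5.126e-01 -1.485e-01  3.350e-02  3.400e+01
   4.400e+01  1.320e+02]
 [ 2.140e+02  2.340e+02  5.110e-01 -1.688e-01  3.460e-02  1.080e+02
   3.200e+01  1.370e+02]
 [ 2.130e+02  2.340e+02  5.105e-01 -1.714e-01  3.560e-02  4.900e+01
   3.100e+01  1.330e+02]
 [ 2.200e+02  2.320e+02  5.128e-01 -1.514e-01  3.560e-02  2.500e+01
   3.600e+01  1.270e+02]
 [ 2.230e+02  2.310e+02  5.137e-01 -1.427e-01  3.610e-02  5.300e+01
   4.400e+01  1.340e+02]
 [ 2.110e+02  2.330e+02  5.064e-01 -1.755e-01  3.770e-02  4.300e+01
   3.900e+01  1.360e+02]
 [ 2.210e+02  2.310e+02  5.125e-01 -1.480e-01  3.780e-02  2.400e+01
   4.600e+01  1.390e+02]
 [ 2.130e+02  2.330e+02  5.097e-01 -1.707e-01  3.880e-02  2.400e+01
   4.800e+01  1.380e+02]
 [ 2.220e+02  2.310e+02  5.146e-01 -1.457e-01  3.890e-02  3.500e+01
   3.800e+01  1.350e+02]
 [ 2.140e+02  2.330e+02  5.111e-01 -1.683e-01  3.900e-02  2.300e+01
   3.600e+01  1.270e+02]]
open [0.0865 0.0884 0.0898 0.0911 0.0916 0.0922 0.0932 0.0933]Traceback (most recent call last):
  File "<stdin>", line 10, in <module>
ValueError: operands could not be broadcast together with shapes (168,) (167,)
```

By depth, the fingertips end about 25 mm above the reported TCP height: about 0.029 against 0.004 now, and 0.0865 against 0.061 earlier. The fingers therefore closed above the handle. I'll open and descend about 22 mm further, watching the force.

Emit:
{"method": "carry_out", "body": {
  "commands": [
    [0.5,0,0,0,0,0,0],
    [0.5,0,0,0,0,0,0],
    [0.5,0,0,0,0,0,0],
    [0.5,0,0,0,0,0,0],
    [0.5,0,0,0.3,0,0,0],
    [0.5,0,0,0.3,0,0,0],
    [0.5,0,0,0,0,0,0],
    [0.5,0,0,0,0,0,0]
  ]
}}

```text
clock: 18.35
position: [0.4992, -0.1582, -0.0117]
ee_rot: [-0.374, -3.118, -0.0]
force: [-0.4, -0.1, -0.2]
width: 0.5
gripper_force: 0.0
```

Emit:
{"method": "carry_out", "body": {
  "commands": [
    [0.5,0,0,0.15,0,0,0],
    [0.5,0,0,0.1,0,0,0],
    [0.5,0,0,0,0,0,0]
  ]
}}

```text
clock: 18.65
position: [0.4994, -0.1581, -0.0177]
ee_rot: [-0.374, -3.119, -0.0]
force: [0.2, 0.7, 0.3]
width: 0.503
gripper_force: 0.0
```

Emit:
{"method": "carry_out", "body": {
  "commands": [
    [0.1,0,0,0,0,0,0],
    [0.1,0,0,0,0,0,0],
    [0.1,0,0,0,0,0,0],
    [0.1,0,0,0,0,0,0],
    [0.1,0,0,0,0,0,0],
    [0.1,0,0,0,0,0,0]
  ],
  "squeeze": 30
}}

```text
clock: 19.25
position: [0.4997, -0.1582, -0.0173]
ee_rot: [0.374, 3.119, 0.0]
force: [0.7, -0.3, 1.3]
width: 0.24
gripper_force: 30.0
```

The stylus is held (opening 0.24 × 92 = 22 mm, 30 N). I'll lift it while yawing 86.7° so it faces the console.

Emit:
{"method": "carry_out", "body": {
  "commands": [
    [0.1,0,0,-0.3,0,0,0],
    [0.1,0,0,-0.7,0,0,0],
    [0.1,0,0,-0.9,0,0,0.5],
    [0.1,0,0,-0.9,0,0,1],
    [0.1,0,0,-0.9,0,0,1],
    [0.1,0,0,-0.9,0,0,1],
    [0.1,0,0,-0.9,0,0,1],
    [0.1,0,0,-0.5,0,0,1]
  ]
}}

```text
clock: 20.05
position: [0.5001, -0.1584, 0.1347]
ee_rot: [1.213, 2.896, 0.001]
force: [-0.3, 1.1, -1.0]
width: 0.243
gripper_force: 30.0
```

Emit:
{"method": "carry_out", "body": {
  "commands": [
    [0.1,0,0,0,0,0,1],
    [0.1,0,0,0,0,0,1],
    [0.1,0,0,0,0,0,1],
    [0.1,0,0,0,0,0,1],
    [0.1,0,0,0,0,0,1],
    [0.1,0,0,0,0,0,1],
    [0.1,0,0,0,0,0,1],
    [0.1,0,0,0,0,0,1]
  ]
}}

```text
clock: 20.85
position: [0.4994, -0.158, 0.133]
ee_rot: [-2.246, -2.196, -0.001]
force: [0.3, -0.1, -0.6]
width: 0.234
gripper_force: 30.0
```

```bash
cat >> go.py <<'E'
TIP=np.array([.0994,0,-.0283]); MOUTH=np.array([.4697,.0618,.040]); YAW=-100.4
e=np.array([np.cos(np.radians(YAW)),np.sin(np.radians(YAW)),0]); N=np.cos(np.radians(35))*e+[0,0,np.sin(np.radians(35))]
RP=rot(YAW+90,-35)
def press(out,mouth=MOUTH): return mouth+out*N-RP.apply(TIP)
E
python3 - <<'E'
from go import *
print(RP.as_matrix().round(3).tolist(),N.round(3))
s=arm.observe(); print(s["joints"].round(2),s["width"],s["gripper_force"])
print(Ro.from_rotvec(s["ee_rot"]).as_matrix().round(3).tolist())
R1=rot(YAW+90); go(s["position"],R1)
go(press(.06),RP); go(press(.06),RP,(s["position"],R1)); print(press(.06),press(-.018))
E
```

```text
[[0.148, 0.984, -0.104], [0.806, -0.181, -0.564], [-0.574, 0.0, -0.819]] [-0.148 -0.806  0.574]
[-0.42  0.44  0.85  1.95 -0.41  0.93  0.62] 0.23432648249063093 29.997096955776215
[[0.022, 1.0, 0.0], [1.0, -0.022, 0.001], [0.001, 0.0, -1.0]]
from [ 0.4994 -0.158   0.133 ] shift(u, start tool axes) [0. 0. 0.] turn(u) [ 0.   -0.01  1.59] | shift in end axes [0. 0. 0.]
from [ 0.4994 -0.158   0.133 ] shift(u, start tool axes) [ 2.96 -2.31  0.99] turn(u) [ 0.49 -6.1   1.54] | shift in end axes [ 2.66 -2.76 -0.66]
from [ 0.4994 -0.158   0.133 ] shift(u, start tool axes) [ 2.56 -2.76  0.99] turn(u) [-0.   -6.11  0.  ] | shift in end axes [ 2.66 -2.76 -0.66]
[ 0.44319888 -0.08259326  0.10824608] [ 0.45473294 -0.01974908  0.06350712]
```

Emit:
{"method": "carry_out", "body": {
  "commands": [
    [0.1,0,0,0,0,0,0.8],
    [0.1,0,0,0,0,0,0.79],
    [0.1,0,0,0,0,-0.9,0],
    [0.1,0,0,0,0,-0.9,0],
    [0.1,0,0,0,0,-0.9,0],
    [0.1,0,0,0,0,-0.9,0],
    [0.1,0,0,0,0,-0.9,0],
    [0.1,0,0,0,0,-0.9,0]
  ]
}}

```text
clock: 21.65
position: [0.5, -0.1575, 0.1333]
ee_rot: [2.096, 1.755, -0.582]
force: [-0.3, 0.2, -0.3]
width: 0.236
gripper_force: 30.0
```

Emit:
{"method": "carry_out", "body": {
  "commands": [
    [0.1,0.5,-0.7,-0.2,0,-0.71,0],
    [0.1,0.7,-0.7,-0.2,0,0,0],
    [0.1,0.7,-0.7,-0.2,0,0,0],
    [0.1,0.6,-0.66,-0.06,0,0,0],
    [0.1,0,0,0,0,0,0],
    [0.1,0,0,0,0,0,0],
    [0.1,0,0,0,0,0,0]
  ]
}}

```text
clock: 22.35
position: [0.443, -0.0866, 0.1117]
ee_rot: [2.053, 1.717, -0.646]
force: [0.3, -0.9, -0.4]
width: 0.236
gripper_force: 30.0
```

```bash
python3 - <<'E'
from go import *
s=arm.observe(); print(s["joints"].round(2)); go(press(.06),RP)
print("tip by model",(s["position"]+Ro.from_rotvec(s["ee_rot"]).apply(TIP)).round(4))
out=[]
for n in("scene","top"):
    d=arm.get_image(n); np.savez(f"pics/{n}7.npz",**d)
    x0,y0=(230,150) if n=="scene" else (205,190)
    out.append(cv2.resize(d["pixels"][y0:y0+80,x0:x0+80,::-1],(400,400),interpolation=cv2.INTER_CUBIC))
cv2.imwrite("pics/c7.png",np.hstack(out))
E
```

```text
[-1.15  0.77  1.2   2.1  -0.14  0.85 -0.1 ]
from [ 0.443  -0.0866  0.1117] shift(u, start tool axes) [ 0.21 -0.02  0.02] turn(u) [ 0.03 -0.    0.03] | shift in end axes [ 0.21 -0.02  0.02]
tip by model [0.4603 0.0096 0.0779]
```

View pics/c7.png

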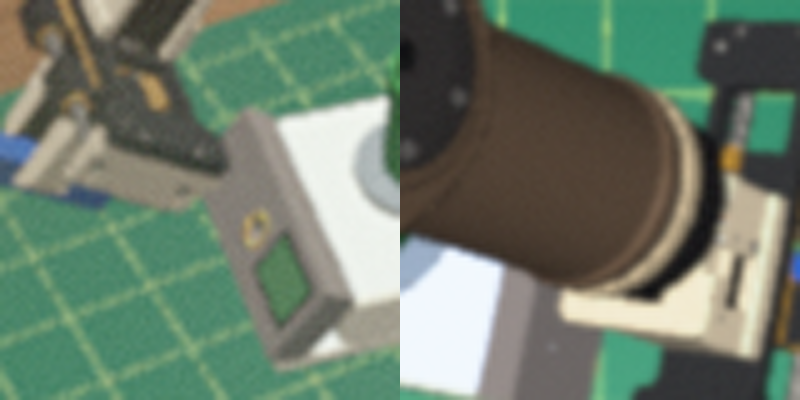

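Both views have the gripper hiding the tip: the scene half shows the ring at (257,228) and the blue handle at the left edge (60,175). So I'll test the tool model on parts that are visible, the band and handle in the full scene frame.

```bash
python3 - <<'E'
from go import *
s=arm.observe(); p,R=s["position"],Ro.from_rotvec(s["ee_rot"]); print(p.round(4))
d=load("pics/scene7.npz")
def proj(d,X): return cv2.projectPoints(np.atleast_2d(X).astype(float),cv2.Rodrigues(d["R"].astype(float))[0],d["t"].astype(float),d["mtx"].astype(float),np.array([d["k1"],0,0,0,0],float))[0][:,0]
for nm,C in(("tool",np.array([-.0006,0,-.0283])),("world",None)):
    c=p+R.apply(C) if C is not None else p+R.apply([-.0006,0,-.0033])+[0,0,.025]
    ax=R.apply([1,0,0]); k=[c+ax*a+R.apply([0,y,z])for a in(-.055,-.04,.055)for y in(-.011,.011)for z in(-.011,.011)]
    print(nm,"rear corners",proj(d,k[:4]).round(1).tolist(),"centre rear",proj(d,c-ax*.055).round(1).tolist(),"tip",proj(d,c+ax*.1).round(1).tolist())
for nm,lo,hi in(("blue",(105,110,40),(125,255,255)),("yellow",(18,90,80),(40,255,255))):
    m=mask(d,lo,hi,(190,140,262,230)); q=px(m); print(nm,len(q),q.min(0),q.max(0),q.mean(0).round(1))
    n,l,st,ce=cv2.connectedComponentsWithStats(m); print(st[1:].tolist())
cv2.imwrite("pics/c8.png",cv2.resize(d["pixels"][130:210,190:270,::-1],(560,560),interpolation=cv2.INTER_CUBIC))
E
```

```text
[ 0.4429 -0.0868  0.1116]
tool rear corners [[218.2, 172.1], [214.3, 177.8], [219.9, 177.6], [215.9, 183.4]] centre rear [[217.0, 177.7]] tip [[263.0, 190.7]]
world rear corners [[212.7, 171.9], [208.9, 177.7], [214.3, 177.5], [210.4, 183.3]] centre rear [[211.6, 177.6]] tip [[258.3, 190.6]]
blue 64 [217 175] [249 190] [229.  179.4]
[[217, 175, 3, 6, 15], [226, 176, 11, 7, 44], [246, 189, 4, 2, 5]]
yellow 137 [190 148] [261 184] [235.5 167.2]
[[241, 148, 9, 19, 45], [237, 155, 3, 3, 5], [238, 160, 1, 1, 1], [258, 165, 4, 7, 21], [231, 167, 2, 1, 2], [234, 166, 1, 1, 1], [225, 169, 1, 1, 1], [228, 168, 1, 1, 1], [243, 168, 5, 3, 7], [219, 171, 2, 1, 2], [222, 170, 1, 1, 1], [214, 173, 1, 1, 1], [216, 172, 2, 1, 2], [219, 173, 6, 12, 36], [207, 175, 2, 1, 2], [210, 174, 2, 1, 2], [202, 177, 1, 1, 1], [205, 176, 1, 1, 1], [196, 179, 1, 1, 1], [199, 178, 1, 1, 1], [190, 181, 1, 1, 1], [192, 180, 2, 1, 2]]
```

View pics/c8.png

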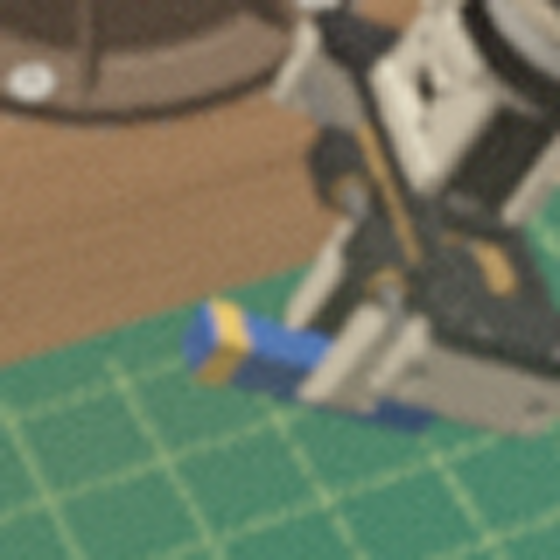

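The crop shows the rear end face with corners near (208,300), (186,345) and (203,382), which is within about 2 px of the tool-frame model and 7 px off the alternative. I'll compare that residual with the ring's own residual.

```bash
python3 - <<'E'
from go import *
s=arm.observe(); p,R=s["position"],Ro.from_rotvec(s["ee_rot"])
def proj(d,X): return cv2.projectPoints(np.atleast_2d(X).astype(float),cv2.Rodrigues(d["R"].astype(float))[0],d["t"].astype(float),d["mtx"].astype(float),np.array([d["k1"],0,0,0,0],float))[0][:,0]
for f,b in(("scene3",(272,185,292,206)),("top0",(230,228,252,252))):
    d=load(f"pics/{f}.npz"); m=mask(d,(14,70,70),(35,255,255),b); q=px(m); (cx,cy),(w,h),a=cv2.fitEllipse(q.astype(np.float32)); 
    print(f,len(q),"ring bbox mid",((q.min(0)+q.max(0))/2),"mean",q.mean(0).round(2),"ellipse",round(cx,2),round(cy,2),round(w,1),round(h,1),"model",proj(d,MOUTH).round(2))
    if f=="scene3": su=q.mean(0)
    else: tu=q.mean(0)
    print("  px per mm: tool y",(proj(d,MOUTH+.001*RP.apply([0,1,0]))-proj(d,MOUTH)).round(3),"tool z",(proj(d,MOUTH+.001*RP.apply([0,0,1]))-proj(d,MOUTH)).round(3),"axial",(proj(d,MOUTH+.001*RP.apply([1,0,0]))-proj(d,MOUTH)).round(3), "pix",q.min(0),q.max(0))
print("tri",tri(load("pics/top0.npz"),tu,load("pics/scene3.npz"),su))
go(press(.02),RP); go(press(-.005),RP)
E
```

```text
scene3 20 ring bbox mid [280.5 195.5] mean [280.4  195.05] ellipse 280.82 195.48 4.7 6.6 model [[280.15 195.63]]
  px per mm: tool y [[0.098 0.234]] tool z [[-0.186  0.223]] axial [[0.255 0.072]] pix [278 192] [283 199]
top0 50 ring bbox mid [241.  240.5] mean [240.92 240.58] ellipse 240.91 240.68 6.0 8.6 model [[240.98 240.39]]
  px per mm: tool y [[ 0.08  -0.389]] tool z [[0.243 0.083]] axial [[-0.306 -0.034]] pix [238 236] [244 245]
tri (array([0.46920324, 0.06229688, 0.04176629]), np.float64(0.0010197678460970355))
from [ 0.4429 -0.0868  0.1116] shift(u, start tool axes) [ 1.81 -0.01  0.01] turn(u) [ 0.03 -0.    0.02] | shift in end axes [ 1.81 -0.02  0.01]
from [ 0.4429 -0.0868  0.1116] shift(u, start tool axes) [ 2.81 -0.01  0.01] turn(u) [ 0.03 -0.    0.02] | shift in end axes [ 2.81 -0.02  0.01]
```

Emit:
{"method": "carry_out", "body": {
  "commands": [
    [0.1,0.4,-0.04,0,0,0,0],
    [0.1,0.6,0,0,0,0,0],
    [0.1,0.6,0,0,0,0,0],
    [0.1,0.4,0,0,0,0,0],
    [0.1,0.1,0,0,0,0,0],
    [0.1,0,0,0,0,0,0],
    [0.1,0,0,0,0,0,0],
    [0.1,0,0,0,0,0,0]
  ]
}}

```text
clock: 23.25
position: [0.4488, -0.0441, 0.0813]
ee_rot: [2.053, 1.717, -0.647]
force: [-0.1, -0.8, -0.2]
width: 0.239
gripper_force: 30.0
```

```bash
cat > st.py <<'E'
from go import *
s=arm.observe(); p,R=s["position"],Ro.from_rotvec(s["ee_rot"])
t=RP.inv().apply(p+R.apply(TIP)-MOUTH)*1000; print("out mm",-t[0].round(1),"lateral y,z",t[1:].round(1),"turn",((R.inv()*RP).as_rotvec()/.1).round(2),"force tool",R.inv().apply(s["force"]).round(1),s["width"].round(3),s["clock"])
E
python3 st.py
```

```text
Traceback (most recent call last):
  File "st.py", line 3, in <module>
    t=RP.inv().apply(p+R.apply(TIP)-MOUTH)*1000; print("out mm",-t[0].round(1),"lateral y,z",t[1:].round(1),"turn",((R.inv()*RP).as_rotvec()/.1).round(2),"force tool",R.inv().apply(s["force"]).round(1),s["width"].round(3),s["clock"])
                                                                                                                                                                                                          ^^^^^^^^^^^^^^^^
AttributeError: 'float' object has no attribute 'round'
```

```bash
sed -i 's/s\["width"\].round(3)/round(s["width"],3)/' st.py; python3 st.py
```

```text
out mm 12.7 lateral y,z [-1.7 -0.3] turn [0.02 0.   0.03] force tool [-0.5  0.1  0.6] 0.239 23.25
```

Emit:
{"method": "carry_out", "body": {
  "commands": [
    [0.1,0.15,0,0,0,0,0],
    [0.1,0.15,0,0,0,0,0],
    [0.1,0,0,0,0,0,0]
  ]
}}

```text
clock: 23.55
position: [0.4502, -0.037, 0.0764]
ee_rot: [2.051, 1.718, -0.647]
force: [-0.1, -0.3, 0.5]
width: 0.236
gripper_force: 30.0
```

Emit:
{"method": "carry_out", "body": {
  "commands": [
    [0.1,0.1,0,0,0,0,0],
    [0.1,0,0,0,0,0,0],
    [0.1,0,0,0,0,0,0]
  ]
}}

```text
clock: 23.85
position: [0.4504, -0.0356, 0.0753]
ee_rot: [2.052, 1.718, -0.647]
force: [0.8, -0.2, -1.5]
width: 0.239
gripper_force: 30.0
```

```bash
python3 st.py
```

```text
out mm 2.2 lateral y,z [-1.8 -0.3] turn [0.03 0.   0.04] force tool [0.8 0.8 1.3] 0.239 23.85
```

Emit:
{"method": "carry_out", "body": {
  "commands": [
    [0.1,0.12,0,0,0,0,0],
    [0.1,0.12,0,0,0,0,0],
    [0.1,0,0,0,0,0,0],
    [0.1,0,0,0,0,0,0]
  ]
}}

```text
clock: 24.25
position: [0.4513, -0.0307, 0.0718]
ee_rot: [2.052, 1.718, -0.647]
force: [-0.4, 0.6, 0.1]
width: 0.231
gripper_force: 30.0
```

```bash
python3 st.py
```

```text
out mm -3.9 lateral y,z [-1.9 -0.3] turn [0.03 0.   0.04] force tool [ 0.4 -0.5 -0.4] 0.231 24.25
```

Emit:
{"method": "carry_out", "body": {
  "commands": [
    [0.1,0.12,0.02,0,0,0,0],
    [0.1,0.12,0,0,0,0,0],
    [0.1,0,0,0,0,0,0],
    [0.1,0,0,0,0,0,0]
  ]
}}

```text
clock: 24.65
position: [0.4527, -0.0259, 0.0684]
ee_rot: [2.052, 1.718, -0.647]
force: [-0.3, -0.7, -0.7]
width: 0.235
gripper_force: 30.0
```

```bash
python3 st.py
```

```text
out mm -9.9 lateral y,z [-1.4 -0.3] turn [0.03 0.   0.04] force tool [-0.2 -0.1  1. ] 0.235 24.65
```

The tip is past the mouth by the model (about -10 mm) with no contact force, so it is inside the bore. I'll press on in small steps.

Emit:
{"method": "carry_out", "body": {
  "commands": [
    [0.1,0.1,0,0,0,0,0],
    [0.1,0.06,0,0,0,0,0],
    [0.1,0,0,0,0,0,0],
    [0.1,0,0,0,0,0,0]
  ]
}}

```text
clock: 25.05
position: [0.4532, -0.023, 0.0662]
ee_rot: [2.052, 1.717, -0.647]
force: [-0.8, -0.7, 0.6]
width: 0.235
gripper_force: 30.0
```

```bash
python3 st.py
```

```text
out mm -13.6 lateral y,z [-1.4 -0.2] turn [0.02 0.   0.03] force tool [-1.  -0.7 -0. ] 0.235 25.05
```

Emit:
{"method": "carry_out", "body": {
  "commands": [
    [0.1,0.1,0,0,0,0,0],
    [0.1,0,0,0,0,0,0],
    [0.1,0,0,0,0,0,0]
  ]
}}

```text
clock: 25.35
position: [0.4535, -0.0209, 0.0648]
ee_rot: [2.052, 1.717, -0.647]
force: [-0.1, -2.3, 1.2]
width: 0.241
gripper_force: 30.0
```

```bash
python3 st.py
```

```text
out mm -16.2 lateral y,z [-1.4 -0.2] turn [0.02 0.   0.04] force tool [-2.6  0.3  0.3] 0.241 25.35
```

Emit:
{"method": "carry_out", "body": {
  "commands": [
    [0.1,0.06,0,0,0,0,0],
    [0.1,0,0,0,0,0,0],
    [0.1,0,0,0,0,0,0]
  ]
}}

```text
clock: 25.65
position: [0.4537, -0.0197, 0.0639]
ee_rot: [2.052, 1.717, -0.647]
force: [-0.6, -2.4, 2.3]
width: 0.236
gripper_force: 30.0
```

```bash
python3 st.py
```

```text
out mm -17.7 lateral y,z [-1.4 -0.2] turn [0.02 0.   0.04] force tool [-3.3 -0.1 -0.5] 0.236 25.65
```

Button contact came near -13 mm and the force is rising at the stated spring rate. I'll go on to the stop.

Emit:
{"method": "carry_out", "body": {
  "commands": [
    [0.1,0.06,0,0,0,0,0],
    [0.1,0.04,0,0,0,0,0],
    [0.1,0,0,0,0,0,0],
    [0.1,0,0,0,0,0,0]
  ]
}}

```text
clock: 26.05
position: [0.454, -0.018, 0.0626]
ee_rot: [2.052, 1.717, -0.648]
force: [-1.1, -5.2, 4.5]
width: 0.236
gripper_force: 30.0
```

```bash
python3 st.py
```

```text
out mm -19.8 lateral y,z [-1.4 -0.1] turn [0.02 0.01 0.03] force tool [-7.  -0.2 -0.7] 0.236 26.05
```

Emit:
{"method": "carry_out", "body": {
  "commands": [
    [0.1,0.04,0,0,0,0,0],
    [0.1,0,0,0,0,0,0],
    [0.1,0,0,0,0,0,0]
  ]
}}

```text
clock: 26.35
position: [0.4539, -0.0179, 0.0624]
ee_rot: [2.052, 1.716, -0.649]
force: [-2.4, -7.4, 5.9]
width: 0.235
gripper_force: 30.0
```

```bash
python3 st.py
```

```text
out mm -20.0 lateral y,z [-1.5  0.1] turn [0.02 0.02 0.03] force tool [-9.7 -1.1 -0.4] 0.235 26.35
```

Fully in: the force reached 9.7 N (over 4.5 N) and motion has stopped. I'll hold, then withdraw straight out.

Emit:
{"method": "carry_out", "body": {
  "commands": [
    [0.1,0.03,0,0,0,0,0],
    [0.1,0,0,0,0,0,0],
    [0.1,0,0,0,0,0,0],
    [0.1,0,0,0,0,0,0],
    [0.1,0,0,0,0,0,0],
    [0.1,0,0,0,0,0,0],
    [0.1,0,0,0,0,0,0]
  ]
}}

```text
clock: 27.05
position: [0.4539, -0.0179, 0.0623]
ee_rot: [2.052, 1.715, -0.65]
force: [-1.8, -9.1, 8.9]
width: 0.242
gripper_force: 30.0
```

Emit:
{"method": "carry_out", "body": {
  "commands": [
    [0.1,-0.2,0,0,0,0,0],
    [0.1,-0.4,0,0,0,0,0],
    [0.1,-0.6,0,0,0,0,0],
    [0.1,-0.8,0,0,0,0,0],
    [0.1,-0.9,0,0,0,0,0],
    [0.1,-0.9,0,0,0,0,0],
    [0.1,-0.6,0,0,0,0,0],
    [0.1,0,0,0,0,0,0]
  ]
}}

```text
clock: 27.85
position: [0.438, -0.1067, 0.1257]
ee_rot: [2.056, 1.714, -0.645]
force: [-0.5, -0.8, -1.0]
width: 0.239
gripper_force: 30.0
```

```bash
python3 - <<'E'
from go import *
s=arm.observe(); print(s["position"].round(4),s["width"],s["force"].round(1))
d=arm.get_image("scene"); np.savez("pics/scene9.npz",**d)
R0=rot(YAW+90); R1=rot(81.8)
go(s["position"],R0); go([s["position"][0],s["position"][1],.19],R1,(s["position"],R0))
# rest: separate fork clouds from both views (initial pictures)
for f,(x0,y0,x1,y1) in(("top0",(100,225,150,275)),("scene9",(338,140,380,185))):
    d=load(f"pics/{f}.npz"); v,u=np.mgrid[y0:y1,x0:x1]; c=cloud(d,np.c_[u.ravel(),v.ravel()]); z0=-.003
    c=c[(c[:,1]>.30)&(c[:,1]<.43)&(c[:,0]<.53)]
    b=c[(c[:,2]>.002)&(c[:,2]<.04)]; bb=c[(c[:,2]>.002)&(c[:,2]<.09)]
    t=c[(c[:,2]>.062)&(c[:,2]<.09)]; print(f,"all>2mm",cv2.minAreaRect((bb[:,:2]*1000).astype(np.float32)))
    for k in(t[:,0]>.446,t[:,0]<=.446):
        q=t[k]; w=q[:,1]>.36+(.446-q[:,0])*.15
        print("  prongs",*[(len(q[j]),q[j].mean(0).round(4).tolist()) for j in(w,~w) if j.any()])
E
```

```text
[ 0.438  -0.1067  0.1257] 0.23917847584489219 [-0.5 -0.8 -1. ]
from [ 0.4384 -0.1053  0.1248] shift(u, start tool axes) [-0.07 -0.01  0.  ] turn(u) [0.02 6.09 0.02] | shift in end axes [-0.06 -0.01 -0.04]
from [ 0.438  -0.1067  0.1257] shift(u, start tool axes) [ 0.    0.   -2.57] turn(u) [  0.     0.   -16.09] | shift in end axes [ 0.    0.   -2.57]
top0 all>2mm ((447.03485107421875, 366.14910888671875), (128.7527313232422, 128.2584228515625), 1.0605266094207764)
  prongs (19, [0.4815, 0.3747, 0.0697]) (14, [0.4751, 0.3296, 0.0719])
  prongs (26, [0.4147, 0.3835, 0.069]) (14, [0.4093, 0.3405, 0.0725])
scene9 all>2mm ((408.0085754394531, 368.7770690917969), (124.06432342529297, 220.81439208984375), 82.61959075927734)
  prongs (14, [0.485, 0.3736, 0.0698]) (10, [0.4801, 0.3305, 0.0709])
  prongs (15, [0.4184, 0.3835, 0.0691]) (9, [0.4131, 0.3394, 0.0708])
```

The button has been released and the grip is still good. Now I'll level the tool and yaw to the rest's direction while rising.

Emit:
{"method": "carry_out", "body": {
  "commands": [
    [0.1,0,0,0,0,0.9,0],
    [0.1,0,0,0,0,0.9,0],
    [0.1,0,0,0,0,0.9,0],
    [0.1,0,0,0,0,0.9,0],
    [0.1,0,0,0,0,0.9,0],
    [0.1,0,0,0,0,0.9,0],
    [0.1,0,0,0,0,0.69,0],
    [0.1,0,0,-0.3,0,0,-1]
  ]
}}

```text
clock: 28.7
position: [0.438, -0.1062, 0.132]
ee_rot: [-2.309, -2.13, -0.001]
force: [0.3, -0.1, -1.0]
width: 0.237
gripper_force: 30.0
```

Emit:
{"method": "carry_out", "body": {
  "commands": [
    [0.1,0,0,-0.3,0,0,-1],
    [0.1,0,0,-0.3,0,0,-1],
    [0.1,0,0,-0.3,0,0,-1],
    [0.1,0,0,-0.3,0,0,-1],
    [0.1,0,0,-0.3,0,0,-1],
    [0.1,0,0,-0.3,0,0,-1],
    [0.1,0,0,-0.3,0,0,-1],
    [0.1,0,0,-0.2,0,0,-1]
  ]
}}

```text
clock: 29.5
position: [0.439, -0.1038, 0.1897]
ee_rot: [1.284, 2.867, -0.003]
force: [0.2, 0.6, -1.0]
width: 0.235
gripper_force: 30.0
```

Emit:
{"method": "carry_out", "body": {
  "commands": [
    [0.1,0,0,0,0,0,-1],
    [0.1,0,0,0,0,0,-1],
    [0.1,0,0,0,0,0,-1],
    [0.1,0,0,0,0,0,-1],
    [0.1,0,0,0,0,0,-1],
    [0.1,0,0,0,0,0,-1],
    [0.1,0,0,0,0,0,-1],
    [0.1,0,0,0,0,0,0]
  ]
}}

```text
clock: 30.3
position: [0.4387, -0.1039, 0.1892]
ee_rot: [-0.228, -3.133, 0.003]
force: [-0.2, 0.2, -0.9]
width: 0.237
gripper_force: 30.0
```

```bash
python3 - <<'E'
from go import *
s=arm.observe(); print(s["joints"].round(2)); go([.447,.3578,.19],rot(81.8))
E
```

```text
[-0.47  0.17  0.68  2.03 -0.13  0.98  1.7 ]
from [ 0.4387 -0.1039  0.1892] shift(u, start tool axes) [ 2.34 18.32 -0.06] turn(u) [-0.02 -0.01 -0.02] | shift in end axes [ 2.31 18.33 -0.03]
```

Emit:
{"method": "carry_out", "body": {
  "commands": [
    [0.1,0.11,0.5,0,0,0,0],
    [0.1,0.11,0.96,0,0,0,0],
    [0.1,0.11,0.96,0,0,0,0],
    [0.1,0.11,0.96,0,0,0,0],
    [0.1,0.11,0.96,0,0,0,0],
    [0.1,0.11,0.96,0,0,0,0],
    [0.1,0.11,0.96,0,0,0,0],
    [0.1,0.11,0.96,0,0,0,0]
  ]
}}

```text
clock: 31.1
position: [0.4432, 0.0787, 0.189]
ee_rot: [-0.236, -3.132, 0.003]
force: [0.3, 0.3, 0.5]
width: 0.237
gripper_force: 30.0
```

Emit:
{"method": "carry_out", "body": {
  "commands": [
    [0.1,0.12,0.96,0,0,0,0],
    [0.1,0.12,0.96,0,0,0,0],
    [0.1,0.12,0.96,0,0,0,0],
    [0.1,0.12,0.96,0,0,0,0],
    [0.1,0.12,0.96,0,0,0,0],
    [0.1,0.12,0.96,0,0,0,0],
    [0.1,0.12,0.96,0,0,0,0],
    [0.1,0.12,0.96,0,0,0,0]
  ]
}}

```text
clock: 31.9
position: [0.4475, 0.2721, 0.1884]
ee_rot: [-0.236, -3.132, 0.003]
force: [0.8, -0.8, -0.7]
width: 0.235
gripper_force: 30.0
```

Emit:
{"method": "carry_out", "body": {
  "commands": [
    [0.1,0.12,0.96,0,0,0,0],
    [0.1,0.12,0.96,0,0,0,0],
    [0.1,0.12,0.96,0,0,0,0],
    [0.1,0.12,0.54,0,0,0,0],
    [0.1,0,0,0.8,0,0,0],
    [0.1,0,0,0.9,0,0,0],
    [0.1,0,0,0.9,0,0,0],
    [0.1,0,0,0.4,0,0,0]
  ]
}}

```text
clock: 32.7
position: [0.4474, 0.3558, 0.1115]
ee_rot: [-0.234, -3.131, 0.007]
force: [-0.7, 0.1, -0.7]
width: 0.238
gripper_force: 30.0
```

Emit:
{"method": "carry_out", "body": {
  "commands": [
    [0.1,0,0,0,0,0,0],
    [0.1,0,0,0,0,0,0],
    [0.1,0,0,0,0,0,0]
  ]
}}

```text
clock: 33.0
position: [0.4493, 0.3572, 0.1147]
ee_rot: [0.233, 3.132, -0.001]
force: [0.9, -0.9, -0.1]
width: 0.235
gripper_force: 30.0
```

```bash
python3 - <<'E'
from go import *
go([.447,.3578,.033],rot(81.8))
out=[]
for n in("scene","top"):
    d=arm.get_image(n); np.savez(f"pics/{n}10.npz",**d)
    x0,y0=(310,100) if n=="scene" else (90,200)
    out.append(cv2.resize(d["pixels"][y0:y0+90,x0:x0+80,::-1],(400,450),interpolation=cv2.INTER_CUBIC))
cv2.imwrite("pics/c10.png",np.hstack(out))
d=load("pics/scene10.npz")
for nm,lo,hi in(("blue",(105,110,40),(125,255,255)),("yellow",(18,110,100),(40,255,255))):
    m=mask(d,lo,hi,(310,90,400,190)); n,l,st,ce=cv2.connectedComponentsWithStats(m); print(nm,[(x.tolist(),c.round(1).tolist()) for x,c in zip(st[1:],ce[1:]) if x[4]>5])
E
```

```text
from [0.4493 0.3572 0.1147] shift(u, start tool axes) [0.1  0.01 3.27] turn(u) [-0.01  0.01 -0.05] | shift in end axes [0.1  0.01 3.27]
blue [([362, 132, 10, 14, 77], [365.7, 137.9]), ([369, 146, 6, 5, 16], [371.2, 147.9])]
yellow [([363, 118, 6, 2, 6], [365.5, 118.2]), ([366, 143, 9, 7, 19], [369.0, 144.9])]
```

View pics/c10.png

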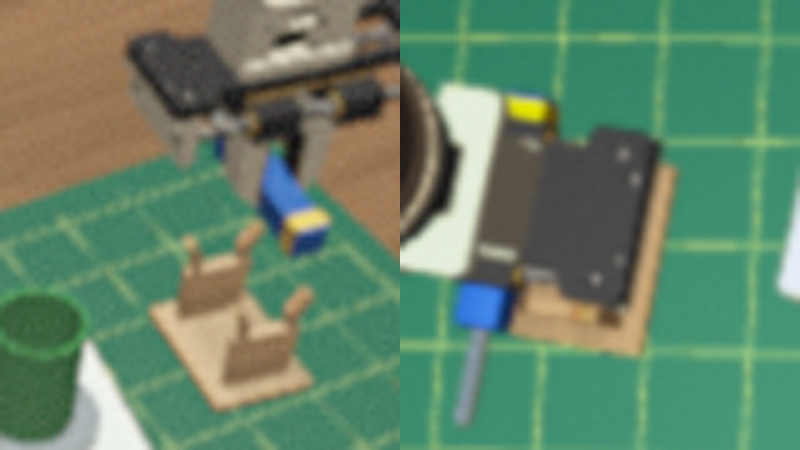

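The top half shows the stylus from its band at (530,108) to its tip at (463,420), lined up over the rest. The scene half shows it held above the two forks. I'll check the handle's line against the forks in the top camera.

```bash
python3 - <<'E'
from go import *
T=load("pics/top10.npz")
m=mask(T,(18,110,100),(40,255,255),(105,210,130,235)); q=px(m); print("band px",len(q),q.min(0),q.max(0),q.mean(0))
b=plane(T,[q.mean(0)],.152)[0]
m=mask(T,(105,110,60),(125,255,255),(95,245,120,275)); q=px(m); print("blue front",q.min(0),q.max(0)); fr=plane(T,[q.mean(0)],.154)[0]
tip=plane(T,[[90+63/5,200+418/5]],.143)[0]
print("band",b.round(4),"front blob",fr.round(4),"tip",tip.round(4)); 
for a_,c in((b,fr),(b,tip)): print("dir",np.degrees(np.arctan2(*(a_-c)[[1,0]])).round(1), "len",np.linalg.norm((a_-c)[:2]).round(4))
u=(b-tip)[:2]; u/=np.linalg.norm(u); g=tip[:2]+.1*u; print("grip centre (top cam)",g.round(4),"vs tool .4493 .3572; forks (top cam) .4452 .3571")
E
```

```text
band px 40 [111 220] [119 227] [115.35 221.85]
blue front [101 256] [112 265]
band [0.4952 0.3455 0.152 ] front blob [0.4056 0.3594 0.154 ] tip [0.3541 0.369  0.143 ]
dir -8.9 len 0.0907
dir -9.5 len 0.1431
grip centre (top cam) [0.4527 0.3526] vs tool .4493 .3572; forks (top cam) .4452 .3571
```

Emit:
{"method": "carry_out", "body": {
  "commands": [
    [0.1,0.2,0,0.5,0,0,0],
    [0.1,0,0,0.7,0,0,0],
    [0.1,0,0,0.6,0,0,0],
    [0.1,0,0,0.5,0,0,0],
    [0.1,0,0,0.4,0,0,0],
    [0.1,0,0,0.2,0,0,0],
    [0.1,0,0,0,0,0,0],
    [0.1,0,0,0,0,0,0]
  ]
}}

```text
clock: 33.9
position: [0.444, 0.3575, 0.0415]
ee_rot: [0.232, 3.133, -0.002]
force: [-0.1, -0.7, 0.2]
width: 0.237
gripper_force: 30.0
```

Emit:
{"method": "carry_out", "body": {
  "commands": [
    [0.1,0,0,0.15,0,0,0],
    [0.1,0,0,0.1,0,0,0],
    [0.1,0,0,0,0,0,0],
    [0.1,0,0,0,0,0,0]
  ]
}}

```text
clock: 34.3
position: [0.4437, 0.3573, 0.0349]
ee_rot: [-0.232, -3.133, 0.003]
force: [0.0, 0.3, -0.8]
width: 0.237
gripper_force: 30.0
```

Emit:
{"method": "carry_out", "body": {
  "commands": [
    [0.1,0,0,0.05,0,0,0],
    [0.1,0,0,0,0,0,0],
    [0.1,0,0,0,0,0,0]
  ]
}}

```text
clock: 34.6
position: [0.4437, 0.3573, 0.0336]
ee_rot: [-0.232, -3.133, 0.003]
force: [0.1, -0.2, -0.4]
width: 0.235
gripper_force: 30.0
```

Emit:
{"method": "carry_out", "body": {
  "commands": [
    [0.1,0,0,0.06,0,0,0],
    [0.1,0,0,0,0,0,0],
    [0.1,0,0,0,0,0,0]
  ]
}}

```text
clock: 34.9
position: [0.4438, 0.3574, 0.0327]
ee_rot: [-0.232, -3.133, 0.002]
force: [-1.2, -1.5, 7.5]
width: 0.241
gripper_force: 30.0
```

Contact came at exactly the predicted seat height. I'll release and rise.

Emit:
{"method": "carry_out", "body": {
  "commands": [
    [0.5,0,0,0,0,0,0],
    [0.5,0,0,0,0,0,0],
    [0.5,0,0,0,0,0,0],
    [0.5,0,0,0,0,0,0],
    [0.5,0,0,-0.3,0,0,0],
    [0.5,0,0,-0.6,0,0,0],
    [0.5,0,0,-0.8,0,0,0],
    [0.5,0,0,-1,0,0,0]
  ]
}}

```text
clock: 35.7
position: [0.4433, 0.357, 0.1002]
ee_rot: [-0.232, -3.132, 0.005]
force: [0.8, 0.0, 0.0]
width: 0.502
gripper_force: 0.0
```

Emit:
{"method": "carry_out", "body": {
  "commands": [
    [0.5,0,0,-1,0,0,0],
    [0.5,0,0,-1,0,0,0],
    [0.5,0,0,-1,0,0,0],
    [0.5,0,0,-1,0,0,0],
    [0.5,0,0,-0.6,0,0,0],
    [0.5,0,0,0,0,0,0],
    [0.5,0,0,0,0,0,0]
  ]
}}

```text
clock: 36.4
position: [0.4436, 0.3576, 0.2146]
ee_rot: [-0.232, -3.133, 0.002]
force: [-1.0, 1.2, -0.4]
width: 0.5
gripper_force: 0.0
```

```bash
python3 - <<'E'
from go import *
d=arm.get_image("scene"); np.savez("pics/scene11.npz",**d)
m=mask(d,(105,110,40),(125,255,255),(320,120,395,190)); q=px(m); c=cloud(d,q); print(len(q),"blue z pct",np.percentile(c[:,2],[5,50,95]).round(4))
t=c[c[:,2]>np.percentile(c[:,2],50)]
top=c[c[:,2]>.062]; A=np.c_[top[:,:2],np.ones(len(top))]; k=np.linalg.lstsq(A,top[:,2],rcond=None)[0]; print("slope along axis deg",np.degrees(np.arctan(k[0]*.99-k[1]*.14)).round(1),len(top),"xy",cv2.minAreaRect((top[:,:2]*1000).astype(np.float32)))
for (x0,y0,x1,y1),n in(((290,140,340,200),"pot"),):
    v,u=np.mgrid[y0:y1,x0:x1]; c=cloud(d,np.c_[u.ravel(),v.ravel()]); t=c[(c[:,2]>.125)&(c[:,2]<.15)]; (a,b),r=cv2.minEnclosingCircle((t[:,:2]*1000).astype(np.float32)); print("pot rim",a,b,r)
S0=load("pics/scene0.npz")
diff=cv2.absdiff(d["pixels"],S0["pixels"]).max(2); print("bystander change",[int((diff[y0:y1,x0:x1]>60).sum()) for x0,y0,x1,y1 in((165,280,205,325),(382,188,412,232),(268,252,345,288))])
cv2.imwrite("pics/final.png",d["pixels"][100:240,190:420,::-1].repeat(3,0).repeat(3,1))
E
```

```text
150 blue z pct [0.0595 0.07   0.073 ]
slope along axis deg -0.7 139 xy ((448.5947265625, 356.5313415527344), (23.527196884155273, 108.73977661132812), 81.3260269165039)
pot rim 489.58251953125 169.22991943359375 30.381183624267578
bystander change [0, 0, 0]
```

The numbers confirm the result. The stylus is level (-0.7°), its top is at about 72 mm and it is centred on the forks. The pot is on the pan, and the jar, glue bottle and scissors show no change. Handing in.

```bash
python3 -c "
from cell import arm
print(arm.sign_off())"
```

```text
the job is handed in; nothing more can be done
None
```

The job is handed in at about 36 s: the pot is on the pan, the tare button was pressed to its stop with the stylus tip and held, and the stylus lies level on both forks. I viewed 11 pictures, one over the limit of 10.

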